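# Refit the racket-measuring machine: load its sensor tube and seat the readout board

### The arm

A 6-joint arm with a two-finger parallel gripper is mounted at the origin on the work surface. World frame = base frame: x ahead of the robot, y to its left, z up, the work surface at z = 0. Lengths are in m, angles in rad, forces in N, time in s.
With the tool pointing down it reaches from about 0.35 to 0.775 m from the base axis. Payload 5.5 kg.
Tool frame: the origin (TCP) lies between the finger pads; the fingertips stand 8 mm ahead of it and the grasp point (between the pads) lies 11 mm behind it; z points along the fingers, y is the line along which they close (so a half turn about z gives the same grasp; the last joint's range is limited). The gripper opens to 85 mm and grips with 20 to 120 N. Pads are 22 mm wide; open, the fingers measure 114 mm over their backs; the gripper's body (76 mm by 85 mm) begins 54 mm behind the grasp point. The pads swing forward as they close: fully open they stand 13 mm farther back than shut.
Start: joints at [-1.251, 0.313, 0.046, 1.304, 0, 1.431], TCP at [0.255, -0.515, 0.239] pointing down, gripper open.
Joint ranges: [-2.76, 2.76], [-0.86, 1.69], [-1.03, 1.26], [-2.2, 2.34], [-1.47, 1.5], [-3.14, 3.14]. Speed limits (rad/s): [2.57, 2.57, 3.14, 3.14, 3.14, 3.14].

### API

Orientations are given as a unit quaternion [w, x, y, z].
In Python, from workcell import status, vision, job gives the robot as it stands. The module is installed in compiled form; this text tells all that it offers.
- The arm moves only by the tool apply_moves, never from a script. Its argument "moves" is one flat list of numbers, 6 for each row, row after row: the shift along the world's x, y, z in units of 25 mm (1.0 is 25 mm), then the turn, a rotation vector about the world's x, y, z in rad. In form: [x, y, z, rx, ry, rz, x, y, z, rx, ry, rz, ...]. A call has 1 to 20 rows; each row is the pose to reach, as a shift and turn from the pose commanded when the call began; what a row does not reach only later rows make up. A row lasts 1/12 s, in which the tool goes at most 41.7 mm and 7.16 degrees, less where a joint would pass 70% of its speed; a pose out of reach is approached as far as the arm can. A call with a gripper value outside its range is refused whole. "claw" is the opening in per cent of the stroke, from 0 (shut) to 100 (fully open), set as the call begins (left out, the last holds). The fingers move at their own pace and stop on an object; "newtons" is the grip in N (left out, the last holds). Time passes only in rows, so rows that repeat a pose let the fingers close. It gives the time, the measured TCP pose, the force, the opening and the grip force at its end, in the units of the state.
- status.get_state(): the state, without advancing time (a new reading comes with each control period).
- vision.read_camera(name): name is "scene" or "top" or "wrist"; returns a dict with "image" (400x640x3 uint8, blue, green, red), "camera_matrix" (3x3 intrinsics, pixels), "camera_from_world" (4x4, takes a point from world to camera coordinates). Camera axes: x right, y down, z forward; pixel columns grow to the right and rows downward; lengths in m; the calibration is good to about 2 mm. A picture is of the moment at which its call begins. There is no depth.
- job.hand_in(): hands the job in; it is judged then, once.
The state is a dict: "clock": time; "joint_pos": joint angles; "qvel": joint speeds; "tau": joint torques, N m; "tcp_pos": TCP position; "orientation": TCP orientation; "wrist_force": force on the tool from outside, world axes, zero at the start; "ft_torque": the same for the moment, N m; "finger_gap": finger opening in m; "grip_force": force on a finger pad.
Only numpy, scipy, OpenCV 4.12 (cv2) and the standard library are available. Lean on these libraries where they do the work, as an engineer would, in place of code of your own. Each camera call takes 0.05 s, during which the arm holds its last target. There are 200 camera calls.

### The job

Slide every sensor module on the table into the tilted rail tube from its high end, base under the clear lips and post up through the slot, all with their orange end facing downhill, and push them down into one closed row against the blue end stop. Only when the row is complete, slide the green readout board, brass edge first, along the two card guides of the rack until it meets the contact bar, with the levers still open; then swing both blue levers fully shut so that the board is pressed home. Leave the other things on the table where they are.

Things in the scene. Friction and masses are not known exactly. Their poses are not given: they have to be found in the camera images.
- tube: Steel-floored rail tube, 22 deg tilt, on a glass-footed stand. Origin: floor surface, mid-width, at the inner face of the blue end stop (low end), some 33 mm above the table; x points downhill, y across, z square to the floor. Inner width 30 mm, side walls 5 mm thick. Too rough for a module to slide by itself: push it down.
- tube_mouth (a point): Mouth of the tube, on its floor at tube x = -160 mm. From here to the stop clear lips roof both edges: underside 14 mm, top 18 mm above the floor, an 18 mm wide slot open between them for the posts. Small blue flared lead-ins (to 12 mm outside the mouth, top 21 mm above the floor).
- tube_landing (a point): Middle of the open landing at the tube's high end, on its floor at tube x = -197 mm. The landing runs from x = -222 to -160 mm; its side walls, 10 mm high, spread from 30 mm apart at the mouth to 42 mm at the end. A module can be set down here from above, then slid under the lips.
- rack: Card rack with two black card guides. Origin on the table under the middle of the front edge of a seated board; x points inwards along the guides, y left of that, z up. Seated board: its origin at rack x = 40, y = 0, z = 30 mm. Ledges (top 30 mm above the table) run from x = -30 to 85 mm at y = +-32 to +-44 mm; side walls (inner faces y = +-42 mm) from x = 0, top 44 mm above the table.
- rack_mouth (a point): Mouth of the guides at rack x = 13 mm, on the ledges' level. From here inwards upper lips cover y beyond +-36 mm, underside 39 mm and top 44 mm above the table, so the slot is 9 mm high and 84 mm wide; orange flared lead-ins from x = 4 mm.
- contact_bar (a point): Front face of the rack's spring-loaded brass contact bar, which meets the board's leading edge 6 mm before the board is seated (2 N there, 3.6 N when seated, yields 9 mm at most) and pushes the board out again unless both levers are shut.
- board: Green readout board 80 x 80 x 5 mm, 50 to 100 g, flat on the table before the rack. Origin at the centre of the underside; x points to the leading edge with the brass strip. A white upright handle, 24 mm (x) by 14 mm (y), centred at x = -22 mm, reaches 37 mm above the underside.
- lever_left (a joint): Blue ejector lever at the left front corner (y = +48 mm) of the rack, turning about a vertical pivot at rack x = 0: 0 = shut (arm lies across the board's front edge and presses it home), 1.57 = arm points straight out of the rack to -x, 1.9 = fully open. Stiff (0.08 Nm): stays where it is left, and holds the board against the contact bar when shut. The arm is 35 mm long, 8 mm thick, its top 38 mm above the table; its inner face passes through the pivot.
- lever_left_post (a point): Centre of the top of the left lever's upright round post (9 mm diameter, at the arm's free end, 31 mm from the pivot, top 74 mm above the table, free above 38 mm), by which the lever is pushed.
- lever_right (a joint): Blue ejector lever at the right front corner (y = -48 mm) of the rack, turning about a vertical pivot at rack x = 0: 0 = shut (arm lies across the board's front edge and presses it home), 1.57 = arm points straight out of the rack to -x, 1.9 = fully open. Stiff (0.08 Nm): stays where it is left, and holds the board against the contact bar when shut. The arm is 35 mm long, 8 mm thick, its top 38 mm above the table; its inner face passes through the pivot.
- lever_right_post (a point): Centre of the top of the right lever's upright round post (9 mm diameter, at the arm's free end, 31 mm from the pivot, top 74 mm above the table, free above 38 mm), by which the lever is pushed.
- module1: Sensor module, about 45 g (three to five are present): flat dark base 30 mm (x) x 26 mm (y) x 10 mm, with a black post 16 (x) x 12 (y) mm rising from its middle to 40 mm above the underside. Origin at the centre of the underside; x points to its orange end (the other end has a brass strip). Orange stripe on the post's top on the same side.
- module2: Sensor module, about 45 g (three to five are present): flat dark base 30 mm (x) x 26 mm (y) x 10 mm, with a black post 16 (x) x 12 (y) mm rising from its middle to 40 mm above the underside. Origin at the centre of the underside; x points to its orange end (the other end has a brass strip). Orange stripe on the post's top on the same side.
- module3: Sensor module, about 45 g (three to five are present): flat dark base 30 mm (x) x 26 mm (y) x 10 mm, with a black post 16 (x) x 12 (y) mm rising from its middle to 40 mm above the underside. Origin at the centre of the underside; x points to its orange end (the other end has a brass strip). Orange stripe on the post's top on the same side.
- module4: Sensor module, about 45 g (three to five are present): flat dark base 30 mm (x) x 26 mm (y) x 10 mm, with a black post 16 (x) x 12 (y) mm rising from its middle to 40 mm above the underside. Origin at the centre of the underside; x points to its orange end (the other end has a brass strip). Orange stripe on the post's top on the same side.
- module5: Sensor module, about 45 g (three to five are present): flat dark base 30 mm (x) x 26 mm (y) x 10 mm, with a black post 16 (x) x 12 (y) mm rising from its middle to 40 mm above the underside. Origin at the centre of the underside; x points to its orange end (the other end has a brass strip). Orange stripe on the post's top on the same side.
- weight: Small brass calibration weight, 28 mm across, 38 mm tall, among the modules. Origin at its underside. Bystander, to be left alone.
- phone: Black phone 150 x 73 x 9 mm. Origin at its underside. Bystander, to be left alone.
- reel: Red string reel, 90 mm across, 28 mm high. Origin at its underside. Bystander, to be left alone.
- tape_roll: Yellow roll of grip tape, 60 mm across, 26 mm high. Origin at its underside. Bystander, to be left alone.
- screwdriver: Screwdriver lying on the table. Origin on its axis. Bystander, to be left alone.
- cup: White mug, 72 mm across, 90 mm tall. Origin at its underside. Bystander, to be left alone.
- string_pack: Green string packet 90 x 90 x 18 mm. Origin at its underside. Bystander, to be left alone.
Mind the look-alikes: they are no part of the job. What is shaped like the module1 but red is not meant. What is shaped like the module5 but red is not meant.

How it is judged:
On the way, in this order (a step that is already met when the one before it is completed fails the run):
1. every module is in the tube, orange end downhill, in one closed row against the end stop (x of module1 in the frame of tube between -0.158 and 0 m and y of module1 in the frame of tube between -0.005 and 0.005 m and z of module1 in the frame of tube between -0.004 and 0.006 m and x of tube in the frame of module1 above 0.008 m and angle between the x axis of each of module1, module2, module3, module4, module5 and the x axis of tube, either way round below 0.2 rad and (x of module1 in the frame of tube above -0.0195 m or (x of module2 in the frame of module1 between 0.025 and 0.0345 m and y of module2 in the frame of module1 between -0.006 and 0.006 m) or (x of module3 in the frame of module1 between 0.025 and 0.0345 m and y of module3 in the frame of module1 between -0.006 and 0.006 m) or (x of module4 in the frame of module1 between 0.025 and 0.0345 m and y of module4 in the frame of module1 between -0.006 and 0.006 m) or (x of module5 in the frame of module1 between 0.025 and 0.0345 m and y of module5 in the frame of module1 between -0.006 and 0.006 m)) and x of module2 in the frame of tube between -0.158 and 0 m and y of module2 in the frame of tube between -0.005 and 0.005 m and z of module2 in the frame of tube between -0.004 and 0.006 m and x of tube in the frame of module2 above 0.008 m and (x of module2 in the frame of tube above -0.0195 m or (x of module1 in the frame of module2 between 0.025 and 0.0345 m and y of module1 in the frame of module2 between -0.006 and 0.006 m) or (x of module3 in the frame of module2 between 0.025 and 0.0345 m and y of module3 in the frame of module2 between -0.006 and 0.006 m) or (x of module4 in the frame of module2 between 0.025 and 0.0345 m and y of module4 in the frame of module2 between -0.006 and 0.006 m) or (x of module5 in the frame of module2 between 0.025 and 0.0345 m and y of module5 in the frame of module2 between -0.006 and 0.006 m)) and x of module3 in the frame of tube between -0.158 and 0 m and y of module3 in the frame of tube between -0.005 and 0.005 m and z of module3 in the frame of tube between -0.004 and 0.006 m and x of tube in the frame of module3 above 0.008 m and (x of module3 in the frame of tube above -0.0195 m or (x of module1 in the frame of module3 between 0.025 and 0.0345 m and y of module1 in the frame of module3 between -0.006 and 0.006 m) or (x of module2 in the frame of module3 between 0.025 and 0.0345 m and y of module2 in the frame of module3 between -0.006 and 0.006 m) or (x of module4 in the frame of module3 between 0.025 and 0.0345 m and y of module4 in the frame of module3 between -0.006 and 0.006 m) or (x of module5 in the frame of module3 between 0.025 and 0.0345 m and y of module5 in the frame of module3 between -0.006 and 0.006 m)) and x of module4 in the frame of tube between -0.158 and 0 m and y of module4 in the frame of tube between -0.005 and 0.005 m and z of module4 in the frame of tube between -0.004 and 0.006 m and x of tube in the frame of module4 above 0.008 m and (x of module4 in the frame of tube above -0.0195 m or (x of module1 in the frame of module4 between 0.025 and 0.0345 m and y of module1 in the frame of module4 between -0.006 and 0.006 m) or (x of module2 in the frame of module4 between 0.025 and 0.0345 m and y of module2 in the frame of module4 between -0.006 and 0.006 m) or (x of module3 in the frame of module4 between 0.025 and 0.0345 m and y of module3 in the frame of module4 between -0.006 and 0.006 m) or (x of module5 in the frame of module4 between 0.025 and 0.0345 m and y of module5 in the frame of module4 between -0.006 and 0.006 m)) and x of module5 in the frame of tube between -0.158 and 0 m and y of module5 in the frame of tube between -0.005 and 0.005 m and z of module5 in the frame of tube between -0.004 and 0.006 m and x of tube in the frame of module5 above 0.008 m and (x of module5 in the frame of tube above -0.0195 m or (x of module1 in the frame of module5 between 0.025 and 0.0345 m and y of module1 in the frame of module5 between -0.006 and 0.006 m) or (x of module2 in the frame of module5 between 0.025 and 0.0345 m and y of module2 in the frame of module5 between -0.006 and 0.006 m) or (x of module3 in the frame of module5 between 0.025 and 0.0345 m and y of module3 in the frame of module5 between -0.006 and 0.006 m) or (x of module4 in the frame of module5 between 0.025 and 0.0345 m and y of module4 in the frame of module5 between -0.006 and 0.006 m))), for 0.2 s.
2. the board is slid along the guides up to the contact bar, both levers still open (y of board in the frame of rack between -0.005 and 0.005 m and z of board in the frame of rack between 0.026 and 0.036 m and angle between the x axis of board and the x axis of rack, either way round below 0.1 rad and x of rack in the frame of board between -0.2 and 0 m and x of board in the frame of rack between 0.025 and 0.05 m and value of joint each of lever_left, lever_right above 0.9 rad), for 0.2 s.
3. both levers are shut and the board is home (y of board in the frame of rack between -0.005 and 0.005 m and z of board in the frame of rack between 0.026 and 0.036 m and angle between the x axis of board and the x axis of rack, either way round below 0.1 rad and x of rack in the frame of board between -0.2 and 0 m and x of board in the frame of rack between 0.0375 and 0.044 m and value of joint each of lever_left, lever_right below 0.12 rad), for 0.2 s.
At the end, for the whole second after the job is handed in: All modules present lie in the tube under the lips, orange end downhill, the lowest within 4.5 mm of the stop, each other within 4.5 mm of the next one downhill; the board is in both guides within 2.5 mm of its seated place; both levers read below 0.12 rad; all at rest (all of step 1 and all of step 3 and linear speed of each of module1, module2, module3, module4, module5, board below 0.02 m/s); the robot touches nothing.
It fails at once if a bystander is shifted by more than 5 cm (distance of any of weight, phone, reel, tape_roll, screwdriver, cup, string_pack from where it was at the start of the episode above 0.05 m).
Of module1, module2, module3, module4, module5 only 3 to 5 are there at a start; the rules pass over those that are not, and their reading is None.
At some moment in a run one of module1, module2, module3, module4, module5, board may be knocked a few centimetres aside while the robot is not near it.
It also fails if it takes over 210 s, if anything falls off the work surface, if the arm or the gripper's body presses on something with over 40 N, if the wrist force passes 120 N, or if a joint passes its speed limit or range.

## Working session

There is one attempt and no reset: what is moved stays moved. The work goes in short steps, Python scripts to look and compute and a tool call to move; the robot and the scene stay as the last step left them, time stands still between calls to the robot, and variables do not carry over. Pictures are saved under pics/ and viewed, at most 14 in all, crops included, and the job is handed in when it is done.

Besides the shell and the picture viewer there is one more tool, called after ">>>" as name(argument=value, ...), one argument or row to a line, values as JSON. apply_moves: Moves the arm, as the interface text tells. Its arguments: {"type":"object","properties":{"moves":{"type":"array","items":{"type":"number"}},"claw":{"type":"number"},"newtons":{"type":"number"}},"required":["moves"]}

```bash
mkdir -p pics; cat > h.py <<'E'
import numpy as np, cv2, json
from workcell import status, vision, job
def snap(n,tag):
    d=vision.read_camera(n); cv2.imwrite(f'pics/{tag}.png',d['image'])
    np.savez(f'pics/{tag}.npz',img=d['image'],K=d['camera_matrix'],T=d['camera_from_world']); return d
def load(tag):
    z=np.load(f'pics/{tag}.npz'); return z['img'],z['K'],z['T']
def ray(tag,u,v):
    _,K,T=load(tag); R=T[:3,:3];t=T[:3,3]
    return -R.T@t, R.T@np.linalg.solve(K,[u,v,1.])
def atz(tag,u,v,z):
    o,d=ray(tag,u,v); return o+d*(z-o[2])/d[2]
def proj(tag,P):
    _,K,T=load(tag); P=np.atleast_2d(P); c=P@T[:3,:3].T+T[:3,3]; p=c@K.T; return p[:,:2]/p[:,2:]
def crop(tag,u0,v0,u1,v1,s,out):
    im=load(tag)[0][v0:v1,u0:u1]; cv2.imwrite(f'pics/{out}.png',cv2.resize(im,None,fx=s,fy=s,interpolation=cv2.INTER_CUBIC))
E
python3 - <<'E'
from h import *
a=snap('top','top0');b=snap('scene','sc0')
for t in('top0','sc0'):
    o,d=ray(t,320,200);print(o,d, load(t)[1][0,0])
cv2.imwrite('pics/both.png',np.vstack([a['image'],b['image']])[:, :])
im=np.vstack([a['image'],b['image']]);print(im.shape)
print(status.get_state())
E
```

```text
[0.41921823 0.00322163 1.07753363] [ 0.13576227  0.01349563 -0.99071045] 403.48698036351715
[ 1.27830431 -0.50037546  0.74503259] [-0.66751438  0.45030041 -0.59332618] 448.9882688807032
(800, 640, 3)
{'clock': 0.1, 'joint_pos': array([-1.25064291e+00,  3.13957310e-01,  4.50822097e-02,  1.30359748e+00,
       -2.52669162e-05,  1.43117779e+00]), 'qvel': array([ 0.00017164, -0.00271003,  0.00210046,  0.00142195,  0.00156622,
        0.00022091]), 'tau': array([ 1.65465568e-03, -4.81721878e+01,  2.99246192e+01,  1.26513006e-02,
       -1.44979285e-04, -4.98784587e-06]), 'tcp_pos': array([ 0.25498577, -0.51487236,  0.23847557]), 'orientation': array([-8.33577007e-04,  9.73692040e-01,  2.27866428e-01, -8.81349998e-05]), 'wrist_force': array([-0.12934646,  0.2513456 ,  0.18188008]), 'ft_torque': array([-0.01850972, -0.04232229,  0.01416434]), 'grip_force': 0.0, 'finger_gap': 0.08521857807574354}
```

View pics/top0.png

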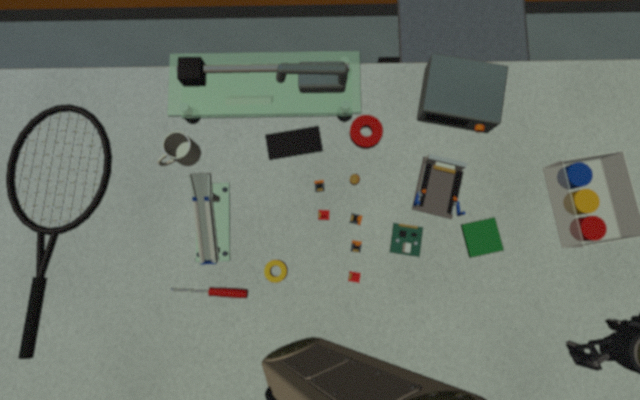

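View pics/sc0.png

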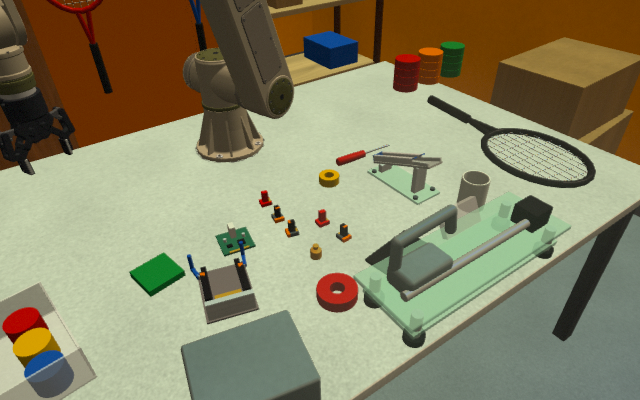

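```bash
python3 - <<'E'
from h import *
crop('top0',290,160,390,300,4,'a');crop('top0',170,160,250,280,5,'b');crop('top0',380,145,520,265,4,'c')
a=[cv2.imread(f'pics/{k}.png') for k in 'abc']
h=600
a=[cv2.copyMakeBorder(x,0,h-x.shape[0],0,0,cv2.BORDER_CONSTANT) for x in a]
cv2.imwrite('pics/ab.png',np.hstack(a[:2])); cv2.imwrite('pics/c2.png',a[2][:480])
crop('sc0',355,130,455,210,8,'d')
E
```

```text
(no output)
```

View pics/ab.png

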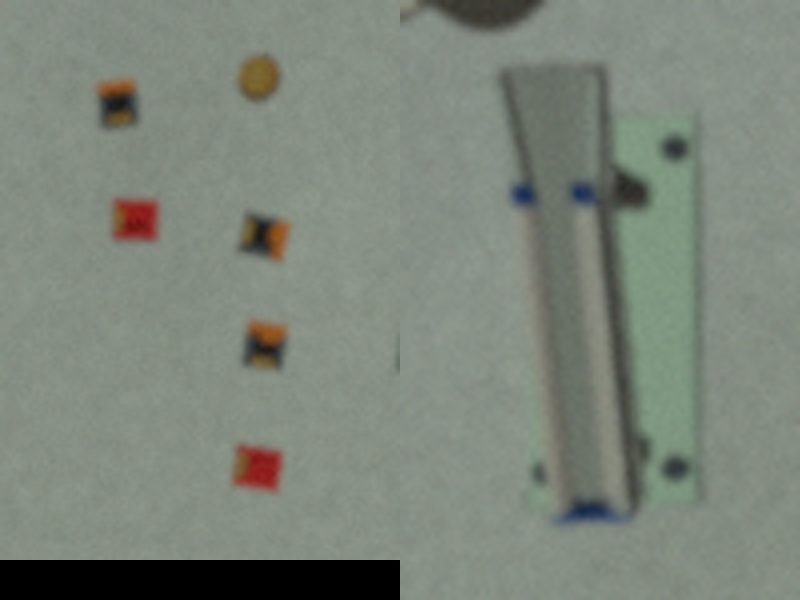

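View pics/c2.png

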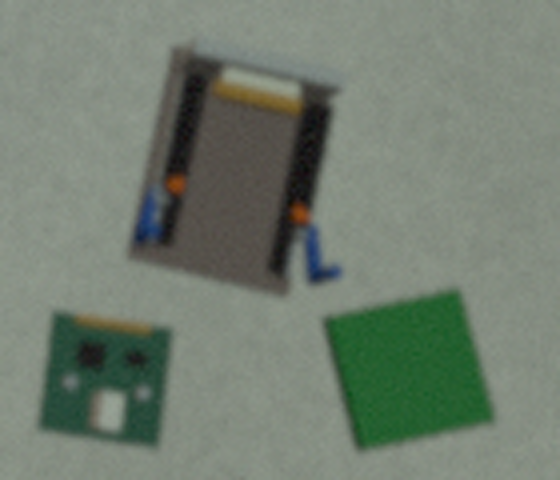

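View pics/d.png

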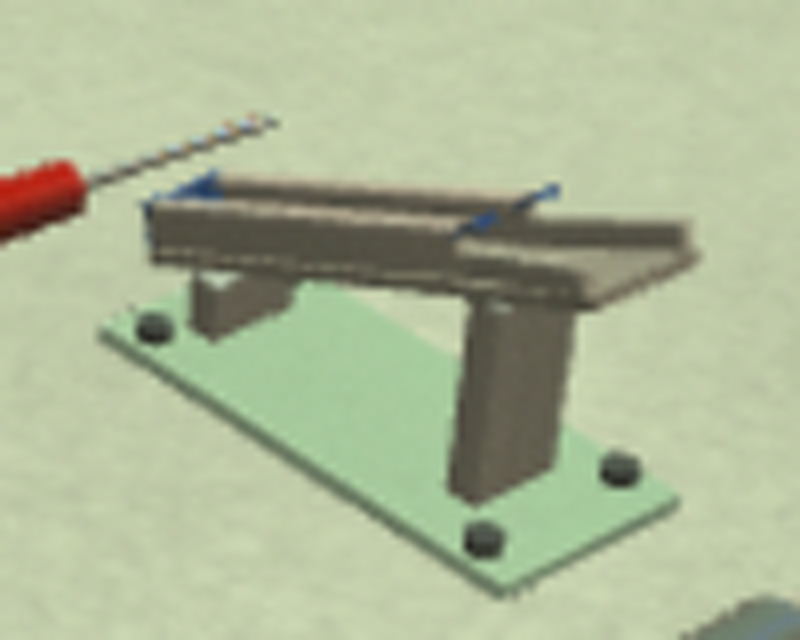

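Modules: dark ones at top-image (320,186), (356,218), (356,245), each with an orange end. The red look-alikes are at (324,214) and (355,277), and the brass weight at (354,179). So three real modules are present. The tube's high end points away from the robot (row 174, blue stop at row 262). Next I'll move the wrist camera over them for a closer look.

>>> apply_moves(
  moves=[9,18.4,3,0,0,1.1,9,18.4,3,0,0,1.1,9,18.4,3,0,0,1.1,9,18.4,3,0,0,1.1,9,18.4,3,0,0,1.1,9,18.4,3,0,0,1.1,9,18.4,3,0,0,1.1,9,18.4,3,0,0,1.1,9,18.4,3,0,0,1.1,9,18.4,3,0,0,1.1,9,18.4,3,0,0,1.1,9,18.4,3,0,0,1.1,9,18.4,3,0,0,1.1,9,18.4,3,0,0,1.1,9,18.4,3,0,0,1.1,9,18.4,3,0,0,1.1,9,18.4,3,0,0,1.1,9,18.4,3,0,0,1.1],
  claw=50,
)

```text
clock: 1.6
tcp_pos: [0.4796, -0.0565, 0.3141]
orientation: [-0.0, 0.712, 0.702, -0.0]
wrist_force: [-0.2, -0.1, 0.9]
finger_gap: 0.0429
grip_force: 0.0
```

```bash
python3 - <<'E'
from h import *
snap('wrist','w1'); s=status.get_state()
from scipy.spatial.transform import Rotation as R
print(s['clock'],s['tcp_pos'],s['joint_pos'],R.from_quat(s['orientation'],scalar_first=True).as_matrix().round(3))
o,d=ray('w1',320,200);print(o,d,load('w1')[1][0,0])
for u,v in((0,0),(639,0),(0,399),(639,399)):print(atz('w1',u,v,0).round(3))
from scipy.optimize import least_squares
t=np.radians(22)
def tube(p,X):
    c,s=np.cos(p[2]),np.sin(p[2]); Rz=np.array([[c,-s,0],[s,c,0],[0,0,1]])
    Ry=np.array([[np.cos(t),0,np.sin(t)],[0,1,0],[-np.sin(t),0,np.cos(t)]])
    return (Rz@Ry@np.array(X,float).T).T+[p[0],p[1],.033]
obs=[('top0',(200.6,198.8),(-.166,0,.018)),('top0',(200.7,173.8),(-.222,0,.010)),('top0',(208,262),(.003,0,.018)),
('sc0',(418.5,156.4),(-.166,0,.018)),('sc0',(377.8,154),(.003,0,.018))]
f=lambda p:np.concatenate([proj(a,tube(p,[X]))[0]-np.array(u) for a,u,X in obs])
r=least_squares(f,[.43,.3,np.pi]);print(r.x,r.fun.round(1))
E
```

```text
1.65 [ 0.47970668 -0.0564548   0.31411462] [-2.83470142e-01  1.22302588e-01 -1.50973337e-02  1.43376697e+00
 -1.13112441e-04  1.30055146e+00] [[ 0.013  1.    -0.   ]
 [ 1.    -0.013 -0.   ]
 [-0.    -0.    -1.   ]]
[0.48043498 0.01996672 0.44854047] [-0.01229974 -0.27694038 -0.96109717] 281.76744880550876
[0.045 0.179 0.   ]
[0.912 0.168 0.   ]
[-0.21  -0.539  0.   ]
[ 1.145 -0.557  0.   ]
[0.4145465  0.30281206 3.15113661] [ 0.5 -1.4 -0.9  0.3 -0.3  0.4 -1.   0.5 -0.2 -0.4]
```

View pics/w1.png

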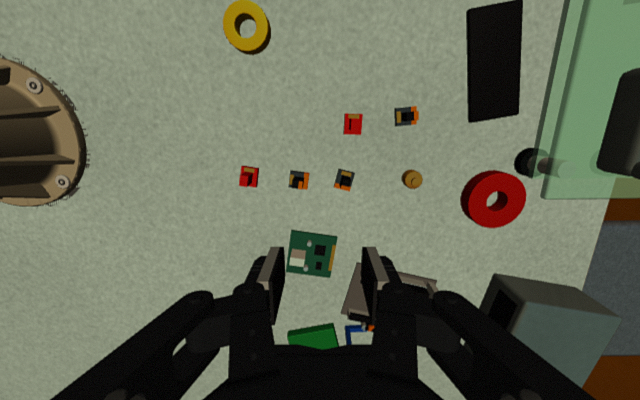

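```bash
python3 - <<'E'
from h import *
crop('w1',280,100,430,205,5,'w1c')
E
```

```text
(no output)
```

View pics/w1c.png

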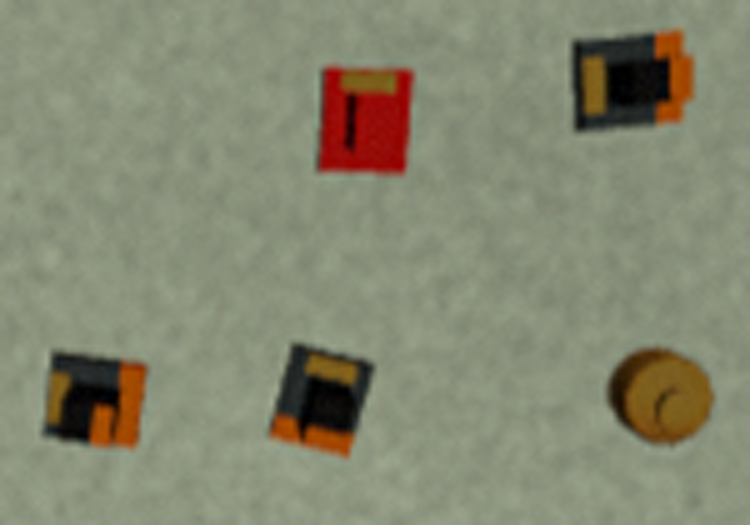

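```bash
cat > mods.py <<'E'
from h import *
# corners ordered: brass-left.. given as [brass1,brass2,orange2,orange1]
C={'A':[(574,42),(576,130),(681,120),(682,32)],'B':[(292,345),(373,362),(350,456),(270,437)],'C':[(53,352),(44,436),(136,447),(147,365)]}
for k,c in C.items():
    P=np.array([atz('w1',280+u/5,100+v/5,.008) for u,v in c])
    d=(P[2]+P[3]-P[0]-P[1])/2; w=(P[0]+P[3]-P[1]-P[2])/2
    print(k,P.mean(0).round(4),'yaw',np.degrees(np.arctan2(d[1],d[0])).round(1),np.linalg.norm(d).round(4),np.linalg.norm(w).round(4))
E
python3 mods.py
```

```text
A [0.6044 0.0212 0.008 ] yaw 4.4 0.0316 0.0251
B [ 0.5139 -0.0745  0.008 ] yaw -102.8 0.0308 0.0264
C [ 0.4419 -0.0736  0.008 ] yaw -8.2 0.0298 0.0272
```

>>> apply_moves(
  moves=[5,3.1,-8,0,0,1.66,5,3.1,-8,0,0,1.66,5,3.1,-8,0,0,1.66,5,3.1,-8,0,0,1.66,5,3.1,-8,0,0,1.66,5,3.1,-8,0,0,1.66,5,3.1,-8,0,0,1.66,5,3.1,-8,0,0,1.66,5,3.1,-8,0,0,1.66,5,3.1,-8,0,0,1.66,5,3.1,-8,0,0,1.66,5,3.1,-8,0,0,1.66,5,3.1,-8,0,0,1.66,5,3.1,-8,0,0,1.66,5,3.1,-8,0,0,1.66,5,3.1,-8,0,0,1.66,5,3.1,-11.3,0,0,1.66,5,3.1,-11.3,0,0,1.66,5,3.1,-11.3,0,0,1.66,5,3.1,-11.3,0,0,1.66],
)

```text
clock: 3.32
tcp_pos: [0.6024, 0.0221, 0.0299]
orientation: [-0.003, -0.038, 0.999, 0.0]
wrist_force: [0.1, 0.1, 0.3]
finger_gap: 0.0426
grip_force: 0.0
```

>>> apply_moves(
  moves=[0,0,0,0,0,0,0,0,0,0,0,0,0,0,0,0,0,0,0,0,0,0,0,0,0,0,0,0,0,0,0,0,0,0,0,0],
  claw=0,
  newtons=40,
)

```text
clock: 3.82
tcp_pos: [0.6074, 0.0219, 0.0346]
orientation: [0.003, -0.039, 0.999, -0.0]
wrist_force: [-0.2, -0.5, 6.8]
finger_gap: 0.0106
grip_force: 41.3
```

```bash
cat >> h.py <<'E'
from scipy.spatial.transform import Rotation as Rot
TP=np.array([.4145,.3028,3.151])
def tubeR(p=None):
    p=TP if p is None else p
    return (Rot.from_euler('z',p[2])*Rot.from_euler('y',22,degrees=True)).as_matrix()
def tubew(X,p=None):
    p=TP if p is None else p
    return tubeR(p)@np.array(X,float)+[p[0],p[1],.033]
def rel(pos,R):
    s=status.get_state(); R0=Rot.from_quat(s['orientation'],scalar_first=True).as_matrix()
    rv=Rot.from_matrix(R@R0.T).as_rotvec()
    print('t',s['clock'],'shift',((np.array(pos)-s['tcp_pos'])/.025).round(2),'rv',rv.round(3),'n',np.linalg.norm(rv).round(2))
def st():
    s=status.get_state();print(s['clock'],s['tcp_pos'].round(4),s['joint_pos'].round(2),s['wrist_force'].round(1),s['finger_gap'].round(4),s['grip_force'])
    T=tubeR();print('tube-frame tcp',((s['tcp_pos']-[TP[0],TP[1],.033])@T*1000).round(1),'F tube',(s['wrist_force']@T).round(1))
def Rtool(flip): # flip=0: tool x=tube x ; 1: tool x=-tube x
    T=tubeR(); a=-1 if flip else 1
    return np.c_[a*T[:,0],-a*T[:,1],-T[:,2]]
E
python3 - <<'E'
from h import *
st(); rel(tubew([-.199,0,.06]),Rtool(1))
snap('wrist','w2'); snap('top','t2')
im=load('t2')[0]; cv2.imwrite('pics/t2c.png',cv2.resize(im[150:290,160:400],None,fx=3.3,fy=3.3,interpolation=cv2.INTER_CUBIC))
E
```

```text
Traceback (most recent call last):
  File "h.py", line 30, in st
    s=status.get_state();print(s['clock'],s['tcp_pos'].round(4),s['joint_pos'].round(2),s['wrist_force'].round(1),s['finger_gap'].round(4),s['grip_force'])
                                                                                                                  ^^^^^^^^^^^^^^^^^^^^^
AttributeError: 'float' object has no attribute 'round'
```

```bash
sed -i "s/s\['finger_gap'\].round(4)/s['finger_gap']/" h.py; python3 - <<'E'
from h import *
st(); rel(tubew([-.199,0,.06]),Rtool(1))
snap('wrist','w2'); 
crop('w2',170,150,470,375,2.6,'w2c')
E
```

```text
3.8167 [0.6074 0.0219 0.0346] [-0.1   0.5  -0.19  0.87 -0.   -0.17] [-0.2 -0.5  6.8] 0.01062971665702631 41.27163290977478
tube-frame tcp [-177.   282.7  -69.8] F tube [-2.4  0.5  6.3]
t 3.8167 shift [-1.23 11.3   5.14] rv [-0.594 -0.024  3.016] n 3.07
```

View pics/w2c.png

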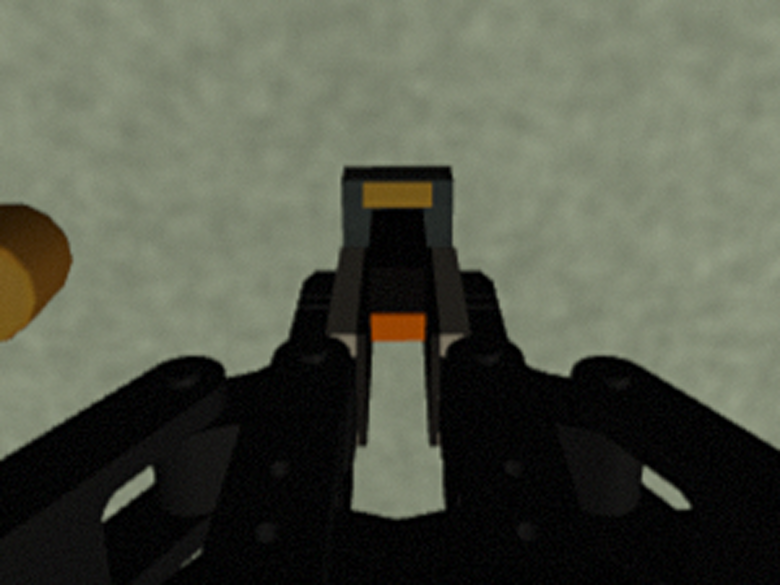

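```bash
python3 - <<'E'
from h import *
s=status.get_state(); p=s['tcp_pos']; R0=Rot.from_quat(s['orientation'],scalar_first=True).as_matrix()
c=lambda q:((proj('w2',q)-[170,150])*2.6).round(0)
for z in (-.011,0,.008,.016,.024):
  print('tool z',z,c(np.array([p+R0@[x,y,z] for x in(.011,-.011) for y in(.005,-.005)])).tolist())
for X in [(-.015,.013,.01),(-.015,-.013,.01),(-.008,.006,.04),(.008,.006,.04)]:
  a=np.radians(4.4);w=np.array([p[0]+np.cos(a)*X[0]-np.sin(a)*X[1],p[1]+np.sin(a)*X[0]+np.cos(a)*X[1],X[2]]);print(X,c(w))
E
```

```text
tool z -0.011 [[421.0, 282.0], [368.0, 282.0], [420.0, 382.0], [369.0, 382.0]]
tool z 0 [[420.0, 256.0], [370.0, 256.0], [419.0, 351.0], [371.0, 351.0]]
tool z 0.008 [[419.0, 239.0], [371.0, 239.0], [418.0, 330.0], [372.0, 330.0]]
tool z 0.016 [[418.0, 224.0], [373.0, 224.0], [417.0, 312.0], [373.0, 311.0]]
tool z 0.024 [[417.0, 210.0], [374.0, 210.0], [416.0, 294.0], [374.0, 294.0]]
(-0.015, 0.013, 0.01) [[451. 193.]]
(-0.015, -0.013, 0.01) [[339. 193.]]
(-0.008, 0.006, 0.04) [[425. 282.]]
(0.008, 0.006, 0.04) [[424. 353.]]
```

>>> apply_moves(
  moves=[0,0,2,0,0,0,0,0,4,0,0,0.12,0,6,7,0,0,1.55,0,6,7,0,0,1.55,0,6,7,0,0,1.55,0,6,7,0,0,1.55,0,6,7,0,0,1.55,0,6,7,0,0,1.55,0,6,7,0,0,1.55,0,6,7,0,0,1.55,0,6,7,0,0,1.55,0,6,7,0,0,1.55,0,6,7,0,0,1.55,0,6,7,0,0,1.55,0,6,7,0,0,1.55,0,6,7,0,0,1.55,0,6,7,0,0,1.55],
)

```text
clock: 5.28
tcp_pos: [0.6052, 0.1722, 0.2073]
orientation: [-0.0, 0.727, -0.687, 0.0]
wrist_force: [-0.6, 0.4, -0.6]
finger_gap: 0.0109
grip_force: 40.4
```

```bash
python3 - <<'E'
from h import *
st(); rel(tubew([-.195,0,.09]),Rtool(1)); snap('top','t3'); print(proj('t3',status.get_state()['tcp_pos']))
E
```

```text
5.2833 [0.6052 0.1722 0.2073] [ 0.15  0.43  0.14  1.28  0.   -1.48] [-0.6  0.4 -0.6] 0.010914436874973173 40.36721885204315
tube-frame tcp [-241.   132.4   90.6] F tube [ 0.8 -0.4 -0.4]
t 5.2833 shift [-1.75  5.28 -0.71] rv [-0.29  -0.309  1.504] n 1.56
[[248.26049702 170.92249292]]
```

>>> apply_moves(
  moves=[-1.75,5.28,0.3,-0.29,-0.309,1.504,-1.75,5.28,0.3,-0.29,-0.309,1.504,-1.75,5.28,0.3,-0.29,-0.309,1.504,-1.75,5.28,0.3,-0.29,-0.309,1.504,-1.75,5.28,0.3,-0.29,-0.309,1.504,-1.75,5.28,0.3,-0.29,-0.309,1.504,-1.75,5.28,0.3,-0.29,-0.309,1.504,-1.75,5.28,0.3,-0.29,-0.309,1.504,-1.75,5.28,0.3,-0.29,-0.309,1.504,-1.75,5.28,0.3,-0.29,-0.309,1.504,-1.75,5.28,0.3,-0.29,-0.309,1.504,-1.75,5.28,0.3,-0.29,-0.309,1.504,-1.75,5.28,0.3,-0.29,-0.309,1.504,-1.75,5.28,0.3,-0.29,-0.309,1.504,-1.75,5.28,0.3,-0.29,-0.309,1.504,-1.75,5.28,0.3,-0.29,-0.309,1.504],
)

```text
clock: 6.67
tcp_pos: [0.5616, 0.3042, 0.2146]
orientation: [-0.001, 0.982, 0.004, 0.191]
wrist_force: [-0.1, -0.4, 0.4]
finger_gap: 0.0105
grip_force: 40.4
```

```bash
python3 - <<'E'
from h import *
st(); rel(tubew([-.195,0,.06]),Rtool(1)); snap('wrist','w3'); cv2.imwrite('pics/w3.png',load('w3')[0])
# overlay predicted tube points
im=load('w3')[0].copy()
P=[tubew(np.array(X)/1000) for X in [(-222,26,10),(-222,-26,10),(-160,15,0),(-160,-15,0),(-160,9,18),(-160,-9,18),(-222,21,0),(-222,-21,0),(-100,9,18),(-100,-9,18)]]
for u,v in proj('w3',P): cv2.circle(im,(int(round(u)),int(round(v))),1,(255,0,255),-1)
print(proj('w3',P).round(0).tolist())
cv2.imwrite('pics/w3o.png',cv2.resize(im[0:400,170:470],None,fx=2,fy=1.5)) if 0 else cv2.imwrite('pics/w3o.png',im)
E
```

```text
6.6667 [0.5616 0.3042 0.2146] [ 0.44  0.19 -0.26  0.78 -0.16 -2.74] [-0.1 -0.4  0.4] 0.01047055917818657 40.36056160926819
tube-frame tcp [-204.4   -0.   113.3] F tube [-0.   0.4  0.4]
t 6.6667 shift [ 0.45  0.   -2.12] rv [0.    0.    0.001] n 0.0
[[353.0, 189.0], [293.0, 189.0], [339.0, 249.0], [308.0, 249.0], [333.0, 258.0], [313.0, 258.0], [346.0, 186.0], [300.0, 186.0], [332.0, 313.0], [314.0, 313.0]]
```

View pics/w3o.png

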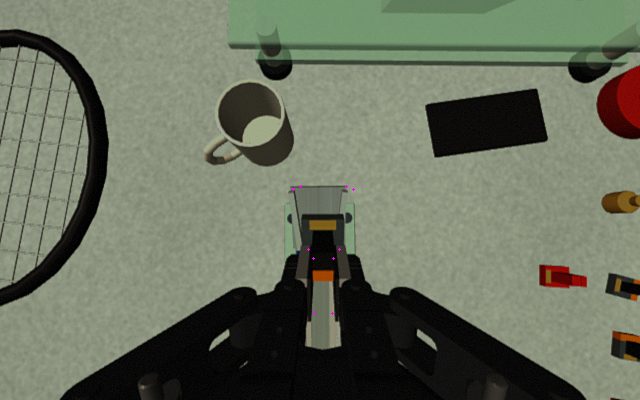

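>>> apply_moves(
  moves=[0.45,0,-2.12,0,0,0,0.45,0,-2.12,0,0,0,0.35,0,-2.6,0,0,0,0.3,0,-2.85,0,0,0,0.27,0,-2.98,0,0,0,0.27,0,-2.98,0,0,0,0.27,0,-2.98,0,0,0],
)

```text
clock: 7.3
tcp_pos: [0.5688, 0.3051, 0.1402]
orientation: [-0.001, 0.982, 0.005, 0.191]
wrist_force: [1.6, 2.2, -1.2]
finger_gap: 0.0109
grip_force: 40.4
```

```bash
python3 - <<'E'
from h import *
st(); rel(tubew([-.15,0,.036]),Rtool(1)); snap('wrist','w4'); snap('sc0'[:0]+'scene','s4')
im=load('w4')[0].copy();cv2.imwrite('pics/w4c.png',np.hstack([cv2.resize(im[130:330,230:410],None,fx=2.2,fy=2.2),cv2.resize(load('s4')[0][120:220,365:465],(440,440))]))
E
```

```text
7.3 [0.5688 0.3051 0.1402] [ 0.44  0.25 -0.36  0.6  -0.16 -2.74] [ 1.6  2.2 -1.2] 0.010864537211465623 40.433961153030396
tube-frame tcp [-183.2   -0.8   41.6] F tube [-1.1 -2.2 -1.7]
t 7.3 shift [-1.15 -0.04 -0.71] rv [-0.001  0.001 -0.001] n 0.0
```

View pics/w4c.png

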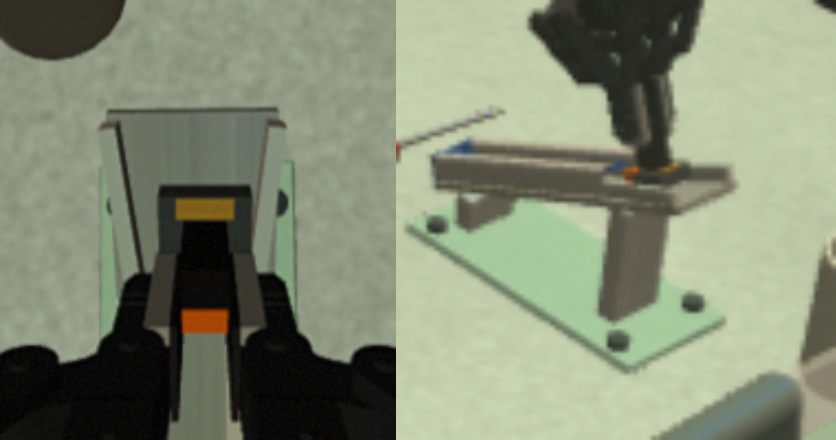

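```bash
python3 - <<'E'
from h import *
T=tubeR()
def inplane(tag,u,v,z):
    o,d=ray(tag,u,v); o=(o-[TP[0],TP[1],.033])@T; d=d@T; return (o+d*(z-o[2])/d[2])*1000
for (a,b),z in [((107,110),.0),((278,110),.0),((103,126),.01),((120,124),.01),((268,124),.01),((286,126),.01),((136,260),.01),((250,268),.01)]:
    print(a,b,z,inplane('w4',230+a/2.2,130+b/2.2,z).round(1))
for a,b in [(176,198),(235,198),(158,222),(251,222)]: print('mod',inplane('w4',230+a/2.2,130+b/2.2,.012+.0).round(1))
rel(tubew([-.197,-.0015,.055]),Rtool(1))
E
```

```text
107 110 0.0 [-221.7  -29.3    0. ]
278 110 0.0 [-221.8   20.2    0. ]
103 126 0.01 [-219.3  -29.    10. ]
120 124 0.01 [-219.9  -24.3   10. ]
268 124 0.01 [-220.    16.4   10. ]
286 126 0.01 [-219.4   21.3   10. ]
136 260 0.01 [-178.9  -21.2   10. ]
250 268 0.01 [-176.3   12.4   10. ]
mod [-199.    -9.1   12. ]
mod [-199.1    7.5   12. ]
mod [-191.7  -14.3   12. ]
mod [-191.8   12.2   12. ]
t 7.4 shift [0.31 0.03 0.7 ] rv [-0.     0.001 -0.002] n 0.0
```

```bash
sed -i 's/TP=np.array(\[.4145,.3028,3.151\])/TP=np.array([.4145,.3068,3.151])/' h.py; python3 - <<'E'
from h import *
st();rel(tubew([-.197,0,.055]),Rtool(1))
E
```

```text
7.4 [0.5687 0.305  0.1403] [ 0.44  0.25 -0.37  0.6  -0.16 -2.74] [ 2.2  3.9 -0. ] 0.010550312398451259 40.39860248565674
tube-frame tcp [-183.2    3.3   41.7] F tube [-2.1 -3.9 -0.9]
t 7.4 shift [0.31 0.13 0.7 ] rv [-0.     0.001 -0.002] n 0.0
```

>>> apply_moves(
  moves=[0.1,0.05,0.5,0,0,0,0.31,0.16,0.7,0,0,0,0.31,0.16,0.7,0,0,0,0.31,0.16,0.7,0,0,0,0.5,0.16,0.3,0,0,0,0.6,0.16,0,0,0,0,0.6,0.16,0,0,0,0,0.6,0.16,0,0,0,0],
)

```text
clock: 8.07
tcp_pos: [0.5828, 0.3076, 0.1383]
orientation: [-0.0, 0.982, 0.005, 0.19]
wrist_force: [0.3, -0.4, 0.1]
finger_gap: 0.0106
grip_force: 42.4
```

```bash
python3 - <<'E'
from h import *
st();rel(tubew([-.15,0,.035]),Rtool(1))
E
```

```text
8.0667 [0.5828 0.3076 0.1383] [ 0.43  0.28 -0.33  0.61 -0.16 -2.75] [ 0.3 -0.4  0.1] 0.010613136697370695 42.40362346172333
tube-frame tcp [-195.5    0.8   34.5] F tube [-0.3  0.5 -0.1]
t 8.0667 shift [-1.69  0.01 -0.66] rv [ 0.002 -0.001 -0.001] n 0.0
```

>>> apply_moves(
  moves=[-0.2,0,-0.08,0,0,0,-0.4,0,-0.15,0,0,0,-0.6,0,-0.23,0,0,0,-0.8,0,-0.3,0,0,0,-1,0,-0.38,0,0,0,-1.2,0,-0.46,0,0,0,-1.4,0,-0.54,0,0,0,-1.69,0,-0.65,0,0,0,-1.69,0,-0.65,0,0,0,-1.69,0,-0.65,0,0,0],
)

```text
clock: 8.9
tcp_pos: [0.5403, 0.3082, 0.1234]
orientation: [-0.0, 0.982, 0.006, 0.191]
wrist_force: [0.1, 0.1, -0.1]
finger_gap: 0.0107
grip_force: 42.4
```

```bash
python3 - <<'E'
from h import *
st();rel(tubew([-.012,0,.035]),Rtool(1))
E
```

```text
8.9 [0.5403 0.3082 0.1234] [ 0.47  0.23 -0.44  0.55 -0.17 -2.71] [ 0.1  0.1 -0.1] 0.01068966202559275 42.380690574645996
tube-frame tcp [-150.5   -0.2   36.7] F tube [-0.1 -0.1 -0.2]
t 8.9 shift [-5.11 -0.06 -2.14] rv [ 0.001 -0.    -0.002] n 0.0
```

>>> apply_moves(
  moves=[-0.3,0,-0.14,0,0,0,-0.7,0,-0.31,0,0,0,-1.1,-0.01,-0.48,0,0,0,-1.5,-0.01,-0.64,0,0,0,-1.9,-0.02,-0.8,0,0,0,-2.3,-0.02,-0.96,0,0,0,-2.7,-0.03,-1.12,0,0,0,-3.1,-0.03,-1.29,0,0,0,-3.5,-0.04,-1.45,0,0,0,-3.9,-0.04,-1.61,0,0,0,-4.1,-0.05,-1.7,0,0,0,-4.1,-0.05,-1.7,0,0,0,-4.1,-0.05,-1.7,0,0,0],
)

```text
clock: 9.98
tcp_pos: [0.4383, 0.3071, 0.0811]
orientation: [-0.001, 0.982, 0.006, 0.191]
wrist_force: [0.2, -0.2, -0.2]
finger_gap: 0.0104
grip_force: 42.4
```

```bash
python3 - <<'E'
from h import *
st();rel(tubew([-.008,0,.035]),Rtool(1))
E
```

```text
9.9833 [0.4383 0.3071 0.0811] [ 0.57  0.15 -0.67  0.42 -0.2  -2.62] [ 0.2 -0.2 -0.2] 0.010391625498339201 42.37603962421417
tube-frame tcp [-40.1  -0.1  35.7] F tube [-0.1  0.2 -0.3]
t 9.9833 shift [-1.18 -0.01 -0.51] rv [ 0.001  0.001 -0.002] n 0.0
```

>>> apply_moves(
  moves=[-0.3,0,-0.12,0,0,0,-0.6,0,-0.25,0,0,0,-0.85,-0.01,-0.36,0,0,0,-1.0,-0.01,-0.42,0,0,0,-1.1,-0.01,-0.46,0,0,0,-1.2,-0.01,-0.5,0,0,0,-1.2,-0.01,-0.5,0,0,0],
)

```text
clock: 10.57
tcp_pos: [0.4088, 0.3066, 0.0688]
orientation: [-0.0, 0.981, 0.005, 0.192]
wrist_force: [2.3, -2.2, -0.8]
finger_gap: 0.0107
grip_force: 42.2
```

```bash
python3 - <<'E'
from h import *
st();rel(tubew([-.008,0,.035]),Rtool(1))
E
```

```text
10.5667 [0.4088 0.3066 0.0688] [ 0.61  0.13 -0.73  0.39 -0.21 -2.58] [ 2.3 -2.2 -0.8] 0.01068727184156088 42.21204400062561
tube-frame tcp [-8.1  0.1 35.4] F tube [-1.8  2.2 -1.6]
t 10.5667 shift [ 0.    0.01 -0.01] rv [ 0.001  0.002 -0.001] n 0.0
```

>>> apply_moves(
  moves=[-0.1,0.02,-0.04,0,0,0,-0.2,0.04,-0.08,0,0,0,-0.2,0.04,-0.08,0,0,0],
)

```text
clock: 10.82
tcp_pos: [0.4072, 0.3073, 0.0689]
orientation: [0.001, 0.981, 0.004, 0.195]
wrist_force: [8.7, -6.7, 2.8]
finger_gap: 0.0106
grip_force: 42.0
```

```bash
python3 - <<'E'
from h import *
st()
E
```

```text
10.8167 [0.4072 0.3073 0.0689] [ 0.62  0.13 -0.74  0.38 -0.22 -2.57] [ 8.7 -6.7  2.8] 0.010596796910722794 41.97788715362549
tube-frame tcp [-6.7 -0.5 36. ] F tube [-9.   6.8 -0.6]
```

>>> apply_moves(
  moves=[0.13,-0.05,0.05,0,0,0,0.13,-0.05,0.05,0,0,0,0.13,-0.05,0.05,0,0,0,0.13,-0.05,0.05,0,0,0,0.13,-0.05,0.05,0,0,0],
  claw=45,
)

```text
clock: 11.23
tcp_pos: [0.4062, 0.3065, 0.0675]
orientation: [-0.001, 0.982, 0.006, 0.191]
wrist_force: [-0.1, 0.3, -0.2]
finger_gap: 0.0384
grip_force: 0.0
```

>>> apply_moves(
  moves=[-0.4,0,1,0,0,0,-1,0,2.4,0,0,0,-0.5,-1,5,0,0,0,-0.5,-1,5,0,0,0,-0.5,-1,5,0,0,0,-0.5,-1,5,0,0,0],
)

```text
clock: 11.73
tcp_pos: [0.3953, 0.282, 0.195]
orientation: [-0.002, 0.981, 0.005, 0.193]
wrist_force: [0.2, 0.1, -1.3]
finger_gap: 0.0387
grip_force: 0.0
```

```bash
python3 - <<'E'
from h import *
st(); snap('wrist','w5'); snap('top','t5')
# orange/red/dark check of remaining modules vs t0: diff
d=cv2.absdiff(load('t5')[0],load('top0')[0]).max(2)
for n,(u,v) in dict(A=(320,186),B=(356,218),C=(356,245),board=(407,240)).items(): print(n,d[v-12:v+12,u-12:u+12].mean())
def yaw(psi): return Rot.from_euler('z',psi,degrees=True).as_matrix()@np.diag([1,-1,-1.])
rel([.5139,-.0745,.10],yaw(257.2))
im=load('w5')[0];cv2.imwrite('pics/w5c.png',cv2.resize(im[100:400,220:420],None,fx=2,fy=2))
E
```

```text
11.7333 [0.3953 0.282  0.195 ] [ 0.58 -0.07 -0.59  0.73 -0.2  -2.61] [ 0.2  0.1 -1.3] 0.03865428426995407 0.0
tube-frame tcp [-42.7  24.6 157.5] F tube [ 0.3 -0.1 -1.2]
A 21.953125
B 6.328125
C 6.284722222222222
board 5.498263888888889
t 11.8333 shift [  4.82 -14.23  -3.67] rv [ 0.343  0.275 -1.781] n 1.83
```

View pics/w5c.png

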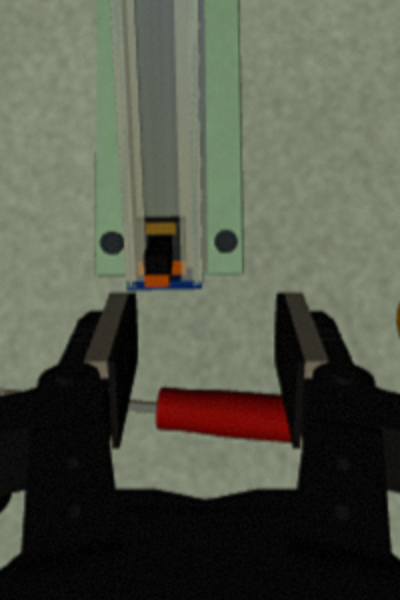

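>>> apply_moves(
  moves=[4.82,-14.23,0,0.343,0.275,-1.781,4.82,-14.23,0,0.343,0.275,-1.781,4.82,-14.23,0,0.343,0.275,-1.781,4.82,-14.23,0,0.343,0.275,-1.781,4.82,-14.23,0,0.343,0.275,-1.781,4.82,-14.23,0,0.343,0.275,-1.781,4.82,-14.23,0,0.343,0.275,-1.781,4.82,-14.23,0,0.343,0.275,-1.781,4.82,-14.23,0,0.343,0.275,-1.781,4.82,-14.23,0,0.343,0.275,-1.781,4.82,-14.23,0,0.343,0.275,-1.781,4.82,-14.23,0,0.343,0.275,-1.781,4.82,-14.23,0,0.343,0.275,-1.781,4.82,-14.23,0,0.343,0.275,-1.781,4.82,-14.23,0,0.343,0.275,-1.781,4.82,-14.23,0,0.343,0.275,-1.781,4.82,-14.23,0,0.343,0.275,-1.781,4.82,-14.23,0,0.343,0.275,-1.781],
)

```text
clock: 13.33
tcp_pos: [0.514, -0.0738, 0.1915]
orientation: [-0.001, -0.625, 0.781, 0.0]
wrist_force: [-0.3, -0.1, 1.0]
finger_gap: 0.0384
grip_force: 0.0
```

```bash
cat >> h.py <<'E'
def yaw(psi): return Rot.from_euler('z',psi,degrees=True).as_matrix()@np.diag([1,-1,-1.])
def orange(tag,z=.008):
    im,K,T=load(tag); hsv=cv2.cvtColor(im,cv2.COLOR_BGR2HSV)
    m=cv2.inRange(hsv,(7,180,120),(17,255,255)); n,_,s,c=cv2.connectedComponentsWithStats(m)
    for i in range(1,n):
        if s[i,4]>15: print(c[i].round(0),s[i,4],atz(tag,*c[i],z).round(4))
E
python3 - <<'E'
from h import *
st(); rel([.5139,-.0745,.0316],yaw(257.2)); snap('wrist','w6'); orange('w1'); print(); orange('w6')
E
```

```text
13.3333 [ 0.514  -0.0738  0.1915] [-0.3   0.23 -0.19  1.16 -0.   -1.65] [-0.3 -0.1  1. ] 0.03843227174104409 0.0
tube-frame tcp [-148.3  381.6  111. ] F tube [-0.1  0.1  1. ]
t 13.3333 shift [-0.   -0.03 -6.4 ] rv [ 0.001 -0.002 -0.002] n 0.0
[414. 115.] 74 [0.6172 0.0233 0.008 ]
[352. 116.] 20 [0.5242 0.0223 0.008 ]
[306. 180.] 72 [ 0.4523 -0.0739  0.008 ]
[300. 185.] 24 [ 0.4428 -0.082   0.008 ]
[342. 187.] 52 [ 0.5102 -0.0854  0.008 ]
[371. 328.] 19 [ 0.5666 -0.3599  0.008 ]

[203.  21.] 87 [ 0.5913 -0.2621  0.008 ]
[375. 175.] 126 [ 0.4517 -0.0746  0.008 ]
[324. 177.] 135 [ 0.5102 -0.0845  0.008 ]
[387. 180.] 54 [ 0.4397 -0.0655  0.008 ]
[323. 189.] 54 [ 0.5137 -0.0712  0.008 ]
```

B hasn't moved. I'll descend and grasp it.

>>> apply_moves(
  moves=[0,0,-1.6,0,0,0,0,0,-3.2,0,0,0,0,0,-4.8,0,0,0,0,0,-6,0,0,0,0,0,-6.4,0,0,0,0,0,-6.4,0,0,0],
)

```text
clock: 13.88
tcp_pos: [0.512, -0.0733, 0.0304]
orientation: [-0.002, -0.624, 0.781, 0.002]
wrist_force: [0.1, 0.1, -0.6]
finger_gap: 0.0382
grip_force: 0.0
```

>>> apply_moves(
  moves=[0,0,0,0,0,0,0,0,0,0,0,0,0,0,0,0,0,0,0,0,0,0,0,0,0,0,0,0,0,0,0,0,0,0,0,0],
  claw=0,
  newtons=40,
)

```text
clock: 14.38
tcp_pos: [0.5163, -0.0747, 0.0347]
orientation: [0.001, -0.624, 0.782, -0.002]
wrist_force: [0.3, 0.8, 7.0]
finger_gap: 0.0107
grip_force: 43.7
```

>>> apply_moves(
  moves=[0,0,1,0,0,0,0,0,2.5,0,0,0,0,3,7,0,0,0,0,3,7,0,0,0,0,3,7,0,0,0,0,3,7,0,0,0],
)

```text
clock: 14.88
tcp_pos: [0.517, 0.0027, 0.2143]
orientation: [0.003, -0.624, 0.781, -0.003]
wrist_force: [0.7, 0.0, -0.8]
finger_gap: 0.0109
grip_force: 42.8
```

```bash
python3 - <<'E'
from h import *
st(); rel(tubew([-.200,0,.09]),Rtool(0)); snap('wrist','w7'); orange('w7')
E
```

```text
14.8833 [0.517  0.0027 0.2143] [-0.15  0.2  -0.16  1.2  -0.   -1.5 ] [ 0.7  0.  -0.8] 0.010919451853370144 42.8288608789444
tube-frame tcp [-160.3  305.   130.8] F tube [-0.3 -0.  -1. ]
t 14.8833 shift [ 1.97 12.22 -0.92] rv [ 0.267 -0.316 -1.32 ] n 1.38
[365. 104.] 142 [ 0.4519 -0.0754  0.008 ]
[375. 103.] 73 [ 0.4402 -0.0741  0.008 ]
[444. 107.] 17 [ 0.3647 -0.0532  0.008 ]
[220. 133.] 43 [ 0.6239 -0.0819  0.008 ]
[324. 228.] 494 [0.5307 0.0624 0.008 ]
[322. 262.] 220 [0.5431 0.1096 0.008 ]
```

>>> apply_moves(
  moves=[1.97,12.22,0,0.267,-0.316,-1.32,1.97,12.22,0,0.267,-0.316,-1.32,1.97,12.22,0,0.267,-0.316,-1.32,1.97,12.22,0,0.267,-0.316,-1.32,1.97,12.22,0,0.267,-0.316,-1.32,1.97,12.22,0,0.267,-0.316,-1.32,1.97,12.22,0,0.267,-0.316,-1.32,1.97,12.22,0,0.267,-0.316,-1.32,1.97,12.22,0,0.267,-0.316,-1.32,1.97,12.22,0,0.267,-0.316,-1.32,1.97,12.22,0,0.267,-0.316,-1.32,1.97,12.22,0,0.267,-0.316,-1.32,1.97,12.22,0,0.267,-0.316,-1.32,1.97,12.22,-0.7,0.267,-0.316,-1.32,1.97,12.22,-0.92,0.267,-0.316,-1.32,1.97,12.22,-0.92,0.267,-0.316,-1.32],
)

```text
clock: 16.27
tcp_pos: [0.5625, 0.3048, 0.1816]
orientation: [0.187, -0.005, 0.982, 0.004]
wrist_force: [-0.6, -0.3, -1.9]
finger_gap: 0.0104
grip_force: 42.8
```

```bash
python3 - <<'E'
from h import *
st(); rel(tubew([-.200,0,.036]),Rtool(0))
E
```

```text
16.2667 [0.5625 0.3048 0.1816] [ 0.44  0.21 -0.31  0.7  -0.15  0.4 ] [-0.6 -0.3 -1.9] 0.010442861210734615 42.78332769870758
tube-frame tcp [-192.8    3.4   82.4] F tube [ 1.2  0.3 -1.5]
t 16.2667 shift [ 0.96  0.15 -1.61] rv [-0.006 -0.007 -0.002] n 0.01
```

>>> apply_moves(
  moves=[0.5,0.15,0,0,0,0,0.8,0.15,-1,0,0,0,0.9,0.15,-1.4,0,0,0,0.96,0.15,-1.6,0,0,0,0.96,0.15,-1.6,0,0,0,0.96,0.15,-1.6,0,0,0],
)

```text
clock: 16.77
tcp_pos: [0.5876, 0.3096, 0.1447]
orientation: [0.189, -0.005, 0.982, 0.005]
wrist_force: [-0.5, -0.2, -0.2]
finger_gap: 0.0106
grip_force: 42.8
```

```bash
python3 - <<'E'
from h import *
st(); rel(tubew([-.150,0,.0358]),Rtool(0))
E
```

```text
16.7667 [0.5876 0.3096 0.1447] [ 0.43  0.28 -0.31  0.62 -0.14  0.39] [-0.5 -0.2 -0.2] 0.010638852549641632 42.799683809280396
tube-frame tcp [-202.3   -1.2   38.7] F tube [ 0.6  0.2 -0. ]
t 16.7667 shift [-1.9  -0.06 -0.89] rv [-0.008 -0.003 -0.001] n 0.01
```

Clear of the walls, so I'll slide in to x≈-0.15.

>>> apply_moves(
  moves=[0,-0.05,-0.1,0,0,0,-0.25,-0.05,-0.2,0,0,0,-0.5,-0.05,-0.31,0,0,0,-0.75,-0.05,-0.41,0,0,0,-1,-0.05,-0.51,0,0,0,-1.25,-0.05,-0.62,0,0,0,-1.5,-0.05,-0.72,0,0,0,-1.7,-0.05,-0.8,0,0,0,-1.9,-0.06,-0.88,0,0,0,-1.9,-0.06,-0.88,0,0,0],
)

```text
clock: 17.6
tcp_pos: [0.5392, 0.3085, 0.1224]
orientation: [0.19, -0.005, 0.982, 0.005]
wrist_force: [0.3, 0.4, -0.5]
finger_gap: 0.0102
grip_force: 42.8
```

```bash
python3 - <<'E'
from h import *
st(); rel(tubew([-.060,0.001,.0358]),Rtool(0))
E
```

```text
17.6 [0.5392 0.3085 0.1224] [ 0.46  0.23 -0.44  0.55 -0.16  0.43] [ 0.3  0.4 -0.5] 0.010241423939605952 42.83590793609619
tube-frame tcp [-149.1   -0.5   36.2] F tube [-0.1 -0.4 -0.6]
t 17.6 shift [-3.3  -0.09 -1.35] rv [-0.008 -0.003 -0.002] n 0.01
```

>>> apply_moves(
  moves=[-0.3,0,-0.12,0,0,0,-0.7,-0.01,-0.28,0,0,0,-1.1,-0.02,-0.45,0,0,0,-1.5,-0.03,-0.62,0,0,0,-1.9,-0.04,-0.78,0,0,0,-2.3,-0.05,-0.94,0,0,0,-2.7,-0.06,-1.1,0,0,0,-3.1,-0.08,-1.27,0,0,0,-3.3,-0.09,-1.35,0,0,0,-3.5,-0.09,-1.43,0,0,0,-3.7,-0.1,-1.51,0,0,0,-3.9,-0.1,-1.59,0,0,0,-4.1,-0.1,-1.67,0,0,0,-4.2,-0.1,-1.71,0,0,0,-4.2,-0.1,-1.71,0,0,0],
)

```text
clock: 18.85
tcp_pos: [0.4391, 0.3065, 0.0825]
orientation: [0.194, -0.003, 0.981, 0.005]
wrist_force: [9.4, -1.7, 3.4]
finger_gap: 0.0105
grip_force: 42.9
```

```bash
python3 - <<'E'
from h import *
st(); rel(tubew([-.060,0.001,.0358]),Rtool(0))
E
```

```text
18.85 [0.4391 0.3065 0.0825] [ 0.57  0.14 -0.68  0.41 -0.2   0.53] [ 9.4 -1.7  3.4] 0.010514146210922818 42.865381836891174
tube-frame tcp [-41.4   0.5  36.7] F tube [-10.    1.8  -0.3]
t 18.85 shift [ 0.7  -0.01  0.25] rv [-0.01   0.007  0.001] n 0.01
```

>>> apply_moves(
  moves=[0.13,-0.02,0.05,0,0,0,0.13,-0.02,0.05,0,0,0,0.13,-0.02,0.05,0,0,0,0.13,-0.02,0.05,0,0,0,0.13,-0.02,0.05,0,0,0],
  claw=45,
)

```text
clock: 19.27
tcp_pos: [0.4377, 0.305, 0.0804]
orientation: [0.189, -0.005, 0.982, 0.005]
wrist_force: [-0.4, 0.5, 0.3]
finger_gap: 0.0384
grip_force: 0.0
```

>>> apply_moves(
  moves=[-0.4,0,1,0,0,0,-1,0,2.4,0,0,0,-0.5,-1,5,0,0,0,-0.5,-1,5,0,0,0,-0.5,-1,5,0,0,0,-0.5,-1,5,0,0,0],
)

```text
clock: 19.77
tcp_pos: [0.4272, 0.2808, 0.2084]
orientation: [0.192, -0.004, 0.981, 0.006]
wrist_force: [0.5, -0.8, -0.6]
finger_gap: 0.0384
grip_force: 0.0
```

```bash
python3 - <<'E'
from h import *
st(); snap('top','t8'); snap('wrist','w8'); orange('w8');print(); orange('t8'); print()
rel([.4419,-.0736,.15],yaw(171.8))
E
```

```text
19.7667 [0.4272 0.2808 0.2084] [ 0.53 -0.04 -0.52  0.75 -0.18  0.49] [ 0.5 -0.8 -0.6] 0.038378116534651376 0.0
tube-frame tcp [-77.3  26.2 157.9] F tube [-0.2  0.8 -0.8]
[349. 123.] 245 [0.4292 0.3114 0.008 ]
[ 10. 142.] 59 [ 0.4544 -0.0701  0.008 ]
[347. 152.] 137 [0.4646 0.3113 0.008 ]
[351. 163.] 89 [0.4792 0.3172 0.008 ]

[479. 127.] 39 [ 0.7613 -0.4202  0.008 ]

t 19.8667 shift [  0.66 -14.15  -2.2 ] rv [ 0.017  0.38  -0.151] n 0.41
```

>>> apply_moves(
  moves=[0.66,-14.15,-1,0.017,0.38,-0.151,0.66,-14.15,-1,0.017,0.38,-0.151,0.66,-14.15,-1,0.017,0.38,-0.151,0.66,-14.15,-1,0.017,0.38,-0.151,0.66,-14.15,-1,0.017,0.38,-0.151,0.66,-14.15,-1,0.017,0.38,-0.151,0.66,-14.15,-1,0.017,0.38,-0.151,0.66,-14.15,-1,0.017,0.38,-0.151,0.66,-14.15,-1,0.017,0.38,-0.151,0.66,-14.15,-2.2,0.017,0.38,-0.151,0.66,-14.15,-2.2,0.017,0.38,-0.151,0.66,-14.15,-2.2,0.017,0.38,-0.151,0.66,-14.15,-2.2,0.017,0.38,-0.151],
)

```text
clock: 20.95
tcp_pos: [0.4419, -0.0724, 0.1507]
orientation: [-0.0, 0.071, 0.997, 0.001]
wrist_force: [-0.1, -0.6, -0.3]
finger_gap: 0.0383
grip_force: 0.0
```

```bash
python3 - <<'E'
from h import *
st(); snap('wrist','w9'); orange('w9');rel([.4419,-.0736,.0316],yaw(171.8))
E
```

```text
20.95 [ 0.4419 -0.0724  0.1507] [-0.34  0.12 -0.43  1.03  0.   -0.2 ] [-0.1 -0.6 -0.3] 0.03829519675879691 0.0
tube-frame tcp [-66.2 379.4 100.2] F tube [ 0.2  0.6 -0.2]
[327. 119.] 23 [ 0.3681 -0.0569  0.008 ]
[321. 208.] 142 [ 0.454  -0.0755  0.008 ]
[ 97. 345.] 34 [ 0.5885 -0.3703  0.008 ]
t 21.0 shift [-0.03 -0.04 -4.79] rv [-0.     0.002 -0.001] n 0.0
```

>>> apply_moves(
  moves=[0,-0.04,-1.5,0,0,0,0,-0.04,-3,0,0,0,0,-0.04,-4.3,0,0,0,0,-0.04,-4.78,0,0,0,0,-0.04,-4.78,0,0,0],
)

```text
clock: 21.42
tcp_pos: [0.4407, -0.0726, 0.0297]
orientation: [-0.001, 0.071, 0.997, 0.001]
wrist_force: [-0.5, 0.1, -0.1]
finger_gap: 0.0384
grip_force: 0.0
```

>>> apply_moves(
  moves=[0,0,0,0,0,0,0,0,0,0,0,0,0,0,0,0,0,0,0,0,0,0,0,0,0,0,0,0,0,0,0,0,0,0,0,0],
  claw=0,
  newtons=40,
)

```text
clock: 21.92
tcp_pos: [0.4445, -0.0746, 0.0336]
orientation: [0.003, 0.072, 0.997, -0.0]
wrist_force: [-0.3, 1.5, 7.1]
finger_gap: 0.0103
grip_force: 42.4
```

>>> apply_moves(
  moves=[0,0,1,0,0,0,0,0,2.5,0,0,0.1,1,3,7,0,0,1.6,1,3,7,0,0,1.6,1,3,7,0,0,1.6,1,3,7,0,0,1.6,1,3,7,0,0,1.6,1,3,7,0,0,1.6,1,3,7,0,0,1.6,1,3,7,0,0,1.6,1,3,7,0,0,1.6,1,3,7,0,0,1.6,1,3,7,0,0,1.6,1,3,7,0,0,1.6,1,3,7,0,0,1.6,1,3,7,0,0,1.6,1,3,7,0,0,1.6,1,3,7,0,0,1.6],
)

```text
clock: 23.42
tcp_pos: [0.4677, 0.0007, 0.207]
orientation: [0.001, -0.665, 0.747, 0.001]
wrist_force: [-0.2, -0.7, 0.4]
finger_gap: 0.011
grip_force: 41.4
```

```bash
python3 - <<'E'
from h import *
st(); rel(tubew([-.197,0,.09]),Rtool(1))
E
```

```text
23.4167 [0.4677 0.0007 0.207 ] [-0.17  0.12 -0.28  1.17  0.   -1.63] [-0.2 -0.7  0.4] 0.010983093999993226 41.41888082027435
tube-frame tcp [-111.8  306.6  142.5] F tube [0.  0.7 0.4]
t 23.4167 shift [ 3.83 12.3  -0.67] rv [-0.325 -0.292  1.673] n 1.73
```

>>> apply_moves(
  moves=[3.83,12.3,0.3,-0.325,-0.292,1.673,3.83,12.3,0.3,-0.325,-0.292,1.673,3.83,12.3,0.3,-0.325,-0.292,1.673,3.83,12.3,0.3,-0.325,-0.292,1.673,3.83,12.3,0.3,-0.325,-0.292,1.673,3.83,12.3,0.3,-0.325,-0.292,1.673,3.83,12.3,0.3,-0.325,-0.292,1.673,3.83,12.3,0.3,-0.325,-0.292,1.673,3.83,12.3,0.3,-0.325,-0.292,1.673,3.83,12.3,0.3,-0.325,-0.292,1.673,3.83,12.3,0.3,-0.325,-0.292,1.673,3.83,12.3,0.3,-0.325,-0.292,1.673,3.83,12.3,0.3,-0.325,-0.292,1.673,3.83,12.3,0.3,-0.325,-0.292,1.673,3.83,12.3,0.3,-0.325,-0.292,1.673,3.83,12.3,-0.67,-0.325,-0.292,1.673,3.83,12.3,-0.67,-0.325,-0.292,1.673,3.83,12.3,-0.67,-0.325,-0.292,1.673],
)

```text
clock: 24.92
tcp_pos: [0.5622, 0.3076, 0.1884]
orientation: [0.0, 0.982, 0.004, 0.189]
wrist_force: [-0.3, -0.9, -0.2]
finger_gap: 0.0107
grip_force: 41.4
```

```bash
python3 - <<'E'
from h import *
st(); rel(tubew([-.197,0,.036]),Rtool(1))
E
```

```text
24.9167 [0.5622 0.3076 0.1884] [ 0.45  0.21 -0.29  0.72 -0.16 -2.73] [-0.3 -0.9 -0.2] 0.01067744559786764 41.43762230873108
tube-frame tcp [-195.2    0.6   88.8] F tube [ 0.3  0.9 -0. ]
t 24.9167 shift [ 0.86  0.03 -1.93] rv [ 0.002 -0.003  0.001] n 0.0
```

>>> apply_moves(
  moves=[0.4,0.03,-0.8,0,0,0,0.7,0.03,-1.5,0,0,0,0.86,0.03,-1.93,0,0,0,0.86,0.03,-1.93,0,0,0,0.86,0.03,-1.93,0,0,0],
)

```text
clock: 25.33
tcp_pos: [0.5849, 0.3089, 0.1418]
orientation: [-0.0, 0.982, 0.005, 0.191]
wrist_force: [0.0, -0.9, -0.3]
finger_gap: 0.0107
grip_force: 41.7
```

```bash
python3 - <<'E'
from h import *
st(); rel(tubew([-.150,0,.0358]),Rtool(1))
E
```

```text
25.3333 [0.5849 0.3089 0.1418] [ 0.43  0.28 -0.32  0.62 -0.16 -2.75] [ 0.  -0.9 -0.3] 0.01074069607863642 41.69399321079254
tube-frame tcp [-198.8   -0.5   37. ] F tube [ 0.1  0.9 -0.3]
t 25.3333 shift [-1.79 -0.03 -0.78] rv [ 0.001 -0.    -0.001] n 0.0
```

>>> apply_moves(
  moves=[-0.2,-0.03,-0.1,0,0,0,-0.4,-0.03,-0.18,0,0,0,-0.6,-0.03,-0.27,0,0,0,-0.8,-0.03,-0.35,0,0,0,-1,-0.03,-0.44,0,0,0,-1.2,-0.03,-0.52,0,0,0,-1.5,-0.03,-0.65,0,0,0,-1.79,-0.03,-0.77,0,0,0,-1.79,-0.03,-0.77,0,0,0],
)

```text
clock: 26.08
tcp_pos: [0.5377, 0.3078, 0.1212]
orientation: [-0.0, 0.982, 0.006, 0.19]
wrist_force: [-0.1, -0.5, -0.7]
finger_gap: 0.0109
grip_force: 41.7
```

```bash
python3 - <<'E'
from h import *
st(); rel(tubew([-.064,0.0005,.0358]),Rtool(1))
E
```

```text
26.0833 [0.5377 0.3078 0.1212] [ 0.47  0.23 -0.44  0.55 -0.17 -2.71] [-0.1 -0.5 -0.7] 0.0109430524855238 41.692038774490356
tube-frame tcp [-147.2    0.2   35.6] F tube [ 0.3  0.5 -0.6]
t 26.0833 shift [-3.09 -0.04 -1.24] rv [ 0.002 -0.002 -0.002] n 0.0
```

>>> apply_moves(
  moves=[-0.3,0,-0.12,0,0,0,-0.7,-0.01,-0.28,0,0,0,-1.1,-0.02,-0.44,0,0,0,-1.5,-0.02,-0.6,0,0,0,-1.9,-0.02,-0.76,0,0,0,-2.3,-0.03,-0.92,0,0,0,-2.6,-0.03,-1.04,0,0,0,-2.8,-0.04,-1.12,0,0,0,-3,-0.04,-1.2,0,0,0,-3.15,-0.04,-1.26,0,0,0,-3.15,-0.04,-1.26,0,0,0],
)

```text
clock: 27.0
tcp_pos: [0.4629, 0.3078, 0.0924]
orientation: [-0.001, 0.981, 0.005, 0.193]
wrist_force: [3.0, -1.6, 0.4]
finger_gap: 0.0107
grip_force: 41.6
```

```bash
python3 - <<'E'
from h import *
st()
E
```

```text
27.0 [0.4629 0.3078 0.0924] [ 0.54  0.16 -0.62  0.45 -0.19 -2.64] [ 3.  -1.6  0.4] 0.010651573319536131 41.62022888660431
tube-frame tcp [-67.1  -0.5  36.9] F tube [-2.9  1.7 -0.8]
```

Contact is starting. I'll push about 6 mm more to close the row, then release.

>>> apply_moves(
  moves=[-0.12,-0.02,-0.05,0,0,0,-0.24,-0.02,-0.1,0,0,0,-0.24,-0.02,-0.1,0,0,0,-0.24,-0.02,-0.1,0,0,0],
)

```text
clock: 27.33
tcp_pos: [0.4604, 0.3079, 0.092]
orientation: [-0.002, 0.981, 0.004, 0.196]
wrist_force: [10.6, -0.7, 1.5]
finger_gap: 0.0108
grip_force: 40.8
```

>>> apply_moves(
  moves=[0.24,-0.02,0.1,0,0,0,0.24,-0.02,0.1,0,0,0,0.24,-0.02,0.1,0,0,0,0.24,-0.02,0.1,0,0,0,0.24,-0.02,0.1,0,0,0],
  claw=45,
)

```text
clock: 27.75
tcp_pos: [0.4606, 0.3059, 0.0904]
orientation: [-0.0, 0.982, 0.006, 0.19]
wrist_force: [0.2, 1.0, 0.1]
finger_gap: 0.0385
grip_force: 0.0
```

>>> apply_moves(
  moves=[-0.4,0,1,0,0,0,-1,0,2.4,0,0,0,-1.5,-0.3,4.5,0,0,0,-1.5,-0.3,4.5,0,0,0,-1.5,-0.3,4.5,0,0,0,-1.5,-0.3,4.5,0,0,0],
)

```text
clock: 28.25
tcp_pos: [0.4239, 0.299, 0.2044]
orientation: [-0.001, 0.981, 0.006, 0.192]
wrist_force: [0.5, -0.1, -0.5]
finger_gap: 0.0384
grip_force: 0.0
```

```bash
python3 - <<'E'
from h import *
st(); snap('wrist','w10'); snap('top','t10')
a=load('w10')[0][120:400,220:420]; b=load('t10')[0][155:265,375:475]
cv2.imwrite('pics/w10c.png',np.hstack([cv2.resize(a,(393,550),interpolation=cv2.INTER_CUBIC),cv2.resize(b[:, :80],(400,550),interpolation=cv2.INTER_CUBIC)]))
E
```

```text
28.25 [0.4239 0.299  0.2044] [ 0.57 -0.02 -0.51  0.75 -0.2  -2.61] [ 0.5 -0.1 -0.5] 0.03837289051285973 0.0
tube-frame tcp [-72.9   7.8 155.4] F tube [-0.3  0.1 -0.6]
```

View pics/w10c.png

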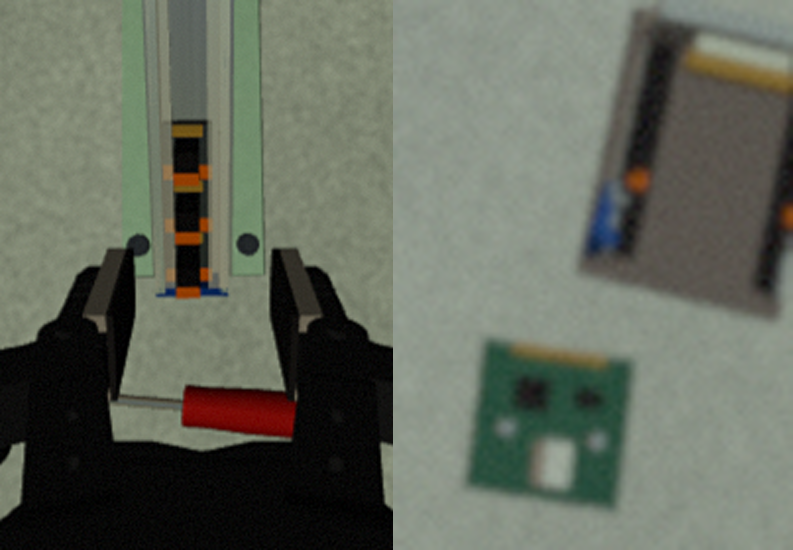

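```bash
python3 - <<'E'
from h import *
f=lambda u,v,z: atz('top0',380+u/4,145+v/4,z).round(4)
print('flares',f(176,184,.042),f(300,214,.042))
print('board corners',[f(*c,.005) for c in[(55,313),(172,327),(157,447),(40,430)]], 'handle top',f(108,410,.037))
print('levers L',f(150,190,.074),f(145,238,.04),'R',f(335,272,.074),f(315,278,.04), f(312,230,.038))
rel([.46,-.20,.24],yaw(180))
E
```

```text
flares [ 0.581  -0.2528  0.042 ] [ 0.5603 -0.3321  0.042 ]
board corners [array([ 0.5011, -0.1776,  0.005 ]), array([ 0.4908, -0.2549,  0.005 ]), array([ 0.412 , -0.2415,  0.005 ]), array([ 0.4241, -0.165 ,  0.005 ])] handle top [ 0.4361 -0.2039  0.037 ]
levers L [ 0.5724 -0.2284  0.074 ] [ 0.5463 -0.2317  0.04  ] R [ 0.5191 -0.3415  0.074 ] [ 0.5188 -0.34    0.04  ] [ 0.5503 -0.3405  0.038 ]
t 28.35 shift [  1.48 -19.93   1.52] rv [-0.595  0.     3.073] n 3.13
```

```bash
python3 - <<'E'
from h import *
rel([.46,.05,.24],yaw(266))
E
```

```text
t 28.35 shift [ 1.48 -9.93  1.52] rv [ 0.314  0.293 -1.63 ] n 1.69
```

>>> apply_moves(
  moves=[1.5,-9.9,1.5,0.314,0.293,-1.63,1.5,-9.9,1.5,0.314,0.293,-1.63,1.5,-9.9,1.5,0.314,0.293,-1.63,1.5,-9.9,1.5,0.314,0.293,-1.63,1.5,-9.9,1.5,0.314,0.293,-1.63,1.5,-9.9,1.5,0.314,0.293,-1.63,1.5,-9.9,1.5,0.314,0.293,-1.63,1.5,-9.9,1.5,0.314,0.293,-1.63,1.5,-9.9,1.5,0.314,0.293,-1.63,1.5,-9.9,1.5,0.314,0.293,-1.63,1.5,-9.9,1.5,0.314,0.293,-1.63,1.5,-9.9,1.5,0.314,0.293,-1.63,1.5,-9.9,1.5,0.314,0.293,-1.63,1.5,-9.9,1.5,0.314,0.293,-1.63,1.5,-9.9,1.5,0.314,0.293,-1.63],
)

```text
clock: 29.6
tcp_pos: [0.4612, 0.0507, 0.2387]
orientation: [-0.002, -0.681, 0.732, 0.001]
wrist_force: [0.1, 0.1, 0.1]
finger_gap: 0.0383
grip_force: 0.0
```

>>> apply_moves(
  moves=[0,-10,0,0,0,-1.67,0,-10,0,0,0,-1.67,0,-10,0,0,0,-1.67,0,-10,0,0,0,-1.67,0,-10,0,0,0,-1.67,0,-10,0,0,0,-1.67,0,-10,0,0,0,-1.67,0,-10,0,0,0,-1.67,0,-10,0,0,0,-1.67,0,-10,0,0,0,-1.67,0,-10,0,0,0,-1.67,0,-10,0,0,0,-1.67,0,-10,0,0,0,-1.67,0,-10,0,0,0,-1.67,0,-10,0,0,0,-1.67],
)

```text
clock: 30.85
tcp_pos: [0.4609, -0.1984, 0.2396]
orientation: [-0.002, 0.084, 0.996, 0.0]
wrist_force: [0.1, 1.3, 0.6]
finger_gap: 0.0385
grip_force: 0.0
```

```bash
python3 - <<'E'
from h import *
st(); snap('wrist','w11'); print(proj('w11',[[.457,-.21,0],[.58,-.29,.04]])); orange('w11',.042)
cv2.imwrite('pics/w11c.png',cv2.resize(load('w11')[0][0:300,160:560],(800,600),interpolation=cv2.INTER_CUBIC))
E
```

```text
30.85 [ 0.4609 -0.1984  0.2396] [-0.57  0.17 -0.13  1.27 -0.   -0.4 ] [0.1 1.3 0.6] 0.03848252689981491 0.0
tube-frame tcp [-116.   505.6  176. ] F tube [-0.3 -1.3  0.5]
[[313.37242131 176.50313665]
 [270.33700079 280.47632075]]
[237. 273.] 36 [ 0.5607 -0.3303  0.042 ]
[300. 278.] 28 [ 0.5816 -0.2499  0.042 ]
```

View pics/w11c.png

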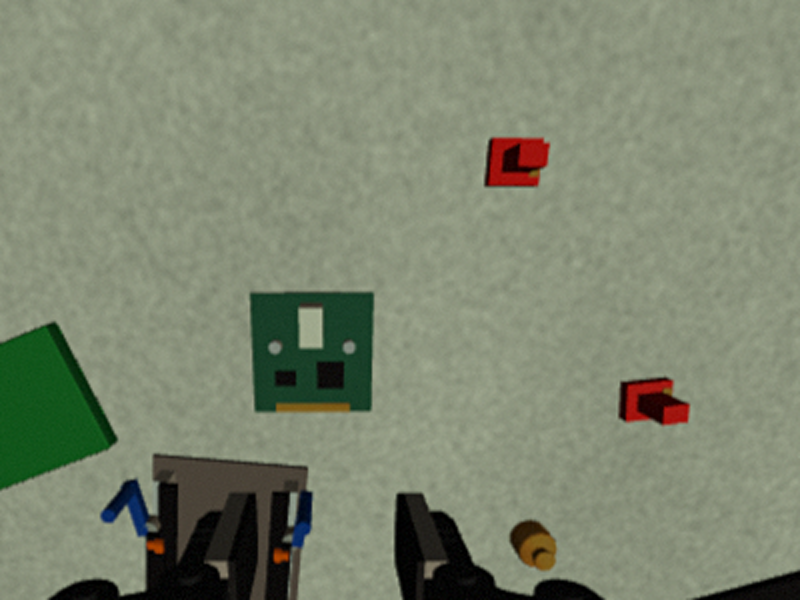

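```bash
python3 - <<'E'
from h import *
f=lambda u,v,z: atz('w11',160+u/2,v/2,z).round(4)
c=np.array([f(*p,.005) for p in[(250,293),(374,293),(372,411),(255,411)]]);print('board',c,c.mean(0)); d=(c[2]+c[3]-c[0]-c[1]);print(np.degrees(np.arctan2(d[1],d[0])))
d=c[1]-c[0]+c[2]-c[3];print('y',np.degrees(np.arctan2(d[1],d[0]))-90)
print('handle',f(311,328,.037))
for n,p,z in [('ledgeR in',(178,486),.03),('ledgeR out',(162,484),.03),('ledgeL in',(273,493),.03),('ledgeL out',(290,493),.03),('plateR',(153,456),.0),('plateL',(308,468),.0)]:
    P=f(*p,z); a=np.radians(-14.6); d=P[:2]-[.5709,-.2913]; print(n,P,'rack rel mid', d@[np.cos(a),np.sin(a)],d@[-np.sin(a),np.cos(a)])
E
```

```text
board [[ 0.4114 -0.2388  0.005 ]
 [ 0.4247 -0.16    0.005 ]
 [ 0.5032 -0.1727  0.005 ]
 [ 0.4898 -0.2518  0.005 ]] [ 0.457275 -0.205825  0.005   ]
-9.30236129110111
y -9.59760610904921
handle [ 0.4355 -0.2024  0.037 ]
ledgeR in [ 0.5254 -0.3086  0.03  ] rack rel mid -0.039669967359323814 -0.028210524449399754
ledgeR out [ 0.5222 -0.3187  0.03  ] rack rel mid -0.04022073618661066 -0.03879100901764562
ledgeL in [ 0.541  -0.2471  0.03  ] rack rel mid -0.0400759698317565 0.03523587152383407
ledgeL out [ 0.5429 -0.2359  0.03  ] rack rel mid -0.04106049922016361 0.04655314601389405
plateR [ 0.5119 -0.3312  0.    ] rack rel mid -0.047037273664536014 -0.05348368803857433
plateL [ 0.5395 -0.2239  0.    ] rack rel mid -0.04737554269871974 0.05730862024165111
```

```bash
python3 - <<'E'
from h import *
rel([.4356,-.2023,.024],yaw(170.5))
E
```

```text
t 30.9 shift [-1.01 -0.15 -8.63] rv [-0.    -0.004  0.001] n 0.0
```

>>> apply_moves(
  moves=[-1,-0.15,-1.5,0,0,0,-1,-0.15,-3,0,0,0,-1,-0.15,-4.5,0,0,0,-1,-0.15,-6,0,0,0,-1,-0.15,-7.2,0,0,0,-1,-0.15,-8.2,0,0,0,-1,-0.15,-8.6,0,0,0,-1,-0.15,-8.6,0,0,0],
)

```text
clock: 31.57
tcp_pos: [0.4342, -0.2011, 0.0235]
orientation: [-0.003, 0.084, 0.996, 0.001]
wrist_force: [-1.2, 1.0, 0.4]
finger_gap: 0.0383
grip_force: 0.0
```

>>> apply_moves(
  moves=[0,0,0,0,0,0,0,0,0,0,0,0,0,0,0,0,0,0,0,0,0,0,0,0,0,0,0,0,0,0,0,0,0,0,0,0],
  claw=0,
  newtons=60,
)

```text
clock: 32.07
tcp_pos: [0.4378, -0.2035, 0.0277]
orientation: [0.001, 0.085, 0.996, -0.001]
wrist_force: [-1.0, -0.9, 6.4]
finger_gap: 0.0125
grip_force: 61.3
```

```bash
cat >> h.py <<'E'
RK=np.array([.5617,-.2863]); RA=-14.4
def rackw(x,y,z):
    a=np.radians(RA); return np.array([RK[0]+x*np.cos(a)-y*np.sin(a),RK[1]+x*np.sin(a)+y*np.cos(a),z])
def inrack(P):
    a=np.radians(RA);d=P[:2]-RK;return np.array([d@[np.cos(a),np.sin(a)],d@[-np.sin(a),np.cos(a)],P[2]])*1000
E
python3 - <<'E'
from h import *
st(); rel(rackw(-.082,0,.12),yaw(180+RA))
E
```

```text
32.0667 [ 0.4378 -0.2035  0.0277] [-0.6   0.31 -0.52  0.73 -0.   -0.43] [-1.  -0.9  6.4] 0.01250125326838307 61.301032304763794
tube-frame tcp [-15.1 510.4 -11.8] F tube [-1.5  0.9  6.3]
t 32.0667 shift [ 1.78 -2.5   3.69] rv [ 0.003  0.001 -0.082] n 0.08
```

>>> apply_moves(
  moves=[0,0,1,0,0,0,0,0,2.5,0,0,0,0.7,-1,3.7,0,0,-0.04,1.4,-2,3.7,0,0,-0.08,1.8,-2.5,3.7,0,0,-0.082,1.8,-2.5,3.7,0,0,-0.082,1.8,-2.5,3.7,0,0,-0.082],
)

```text
clock: 32.65
tcp_pos: [0.4815, -0.2654, 0.1187]
orientation: [-0.001, 0.126, 0.992, -0.0]
wrist_force: [-0.4, 0.6, -1.7]
finger_gap: 0.0126
grip_force: 60.4
```

```bash
python3 - <<'E'
from h import *
st(); print(inrack(status.get_state()['tcp_pos'])); snap('wrist','w12'); orange('w12',.042); rel(rackw(-.068,0,.0625),yaw(180+RA))
cv2.imwrite('pics/w12c.png',cv2.resize(load('w12')[0][100:300,190:450],(780,600),interpolation=cv2.INTER_CUBIC))
E
```

```text
32.65 [ 0.4815 -0.2654  0.1187] [-0.65  0.33 -0.23  1.01 -0.   -0.4 ] [-0.4  0.6 -1.7] 0.012632651657759904 60.36254525184631
tube-frame tcp [-89.2 572.8  56.4] F tube [ 1.  -0.6 -1.4]
[-82.90587231   0.25539893 118.71428819]
t 32.7 shift [ 0.61 -0.2  -2.23] rv [-0.001 -0.003  0.   ] n 0.0
```

View pics/w12c.png

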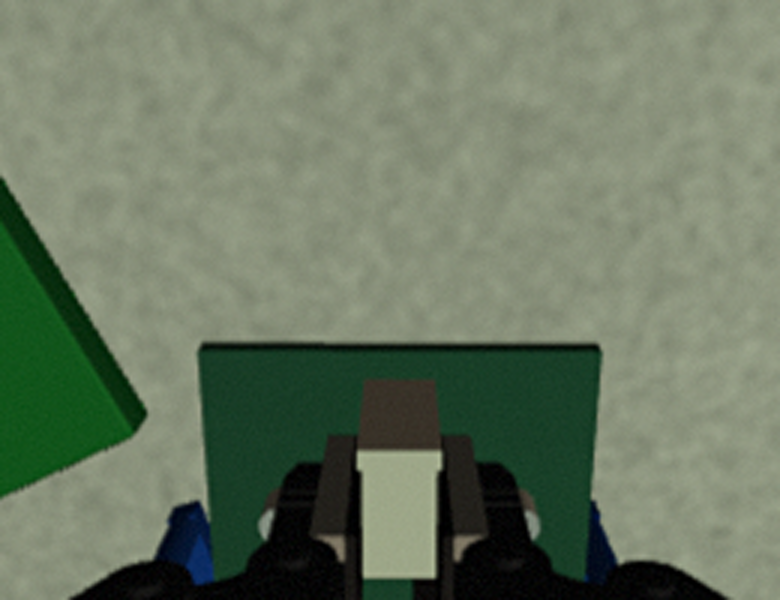

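>>> apply_moves(
  moves=[0.6,-0.2,-0.8,0,0,0,0.6,-0.2,-1.6,0,0,0,0.6,-0.2,-2.1,0,0,0,0.6,-0.2,-2.3,0,0,0,0.6,-0.2,-2.35,0,0,0,0.6,-0.2,-2.35,0,0,0],
)

```text
clock: 33.2
tcp_pos: [0.4958, -0.2693, 0.0598]
orientation: [-0.001, 0.125, 0.992, -0.0]
wrist_force: [0.5, 0.6, -0.6]
finger_gap: 0.0127
grip_force: 60.4
```

```bash
python3 - <<'E'
from h import *
st(); s=status.get_state();print(inrack(s['tcp_pos']),s['ft_torque']); a=np.radians(RA)
rel(rackw(-.04,0,.0595),yaw(180+RA))
E
```

```text
33.2 [ 0.4958 -0.2693  0.0598] [-0.64  0.41 -0.27  0.89 -0.   -0.39] [ 0.5  0.6 -0.6] 0.012653894610601797 60.41314244270325
tube-frame tcp [-80.3 576.8  -3.6] F tube [-0.3 -0.6 -0.7]
[-68.09617073   0.11044982  59.7583833 ] [-0.04578141  0.03490945 -0.02786815]
t 33.2 shift [ 1.09 -0.28 -0.01] rv [-0.    -0.003 -0.   ] n 0.0
```

>>> apply_moves(
  moves=[0.15,-0.04,0,0,0,0,0.3,-0.08,0,0,0,0,0.45,-0.12,0,0,0,0,0.6,-0.15,0,0,0,0,0.75,-0.19,0,0,0,0,0.9,-0.23,0,0,0,0,1.09,-0.28,0,0,0,0,1.09,-0.28,0,0,0,0,1.09,-0.28,0,0,0,0],
)

```text
clock: 33.95
tcp_pos: [0.5239, -0.2772, 0.0597]
orientation: [-0.001, 0.125, 0.992, -0.0]
wrist_force: [-0.2, -0.0, -0.1]
finger_gap: 0.0122
grip_force: 60.4
```

```bash
cat >> h.py <<'E'
def rk():
    s=status.get_state(); a=np.radians(RA); f=s['wrist_force']
    print(s['clock'],'rack tcp',inrack(s['tcp_pos']).round(1),'F',round(f[0]*np.cos(a)+f[1]*np.sin(a),1),round(-f[0]*np.sin(a)+f[1]*np.cos(a),1),round(f[2],1),'tq',s['ft_torque'].round(2),s['joint_pos'].round(2),s['finger_gap'])
E
python3 - <<'E'
from h import *
rk();rel(rackw(.0,0,.0595),yaw(180+RA))
E
```

```text
33.95 rack tcp [-38.9  -0.5  59.7] F -0.2 -0.1 -0.1 tq [ 0.02 -0.02  0.01] [-0.62  0.46 -0.2   0.92 -0.   -0.37] 0.01221992033099677
t 33.95 shift [ 1.51 -0.37 -0.01] rv [ 0.    -0.002  0.   ] n 0.0
```

>>> apply_moves(
  moves=[0.2,-0.05,0,0,0,0,0.4,-0.1,0,0,0,0,0.6,-0.15,0,0,0,0,0.8,-0.2,0,0,0,0,1,-0.25,0,0,0,0,1.2,-0.3,0,0,0,0,1.4,-0.35,0,0,0,0,1.6,-0.4,0,0,0,0,1.7,-0.42,0,0,0,0,1.7,-0.42,0,0,0,0],
)

```text
clock: 34.78
tcp_pos: [0.5669, -0.2878, 0.0598]
orientation: [-0.001, 0.125, 0.992, -0.0]
wrist_force: [-0.8, -0.3, -0.8]
finger_gap: 0.0126
grip_force: 60.4
```

```bash
python3 - <<'E'
from h import *
rk();rel(rackw(.014,0,.0595),yaw(180+RA))
E
```

```text
34.7833 rack tcp [ 5.4 -0.1 59.8] F -0.7 -0.5 -0.8 tq [0.08 0.03 0.01] [-0.6   0.53 -0.07  0.97 -0.   -0.34] 0.012593598459669704
t 34.7833 shift [ 0.33 -0.08 -0.01] rv [ 0.001 -0.002  0.   ] n 0.0
```

Free so far. I'll creep ahead in small steps until the contact bar pushes back.

>>> apply_moves(
  moves=[0.1,-0.025,0,0,0,0,0.2,-0.05,0,0,0,0,0.3,-0.08,0,0,0,0,0.3,-0.08,0,0,0,0],
)

```text
clock: 35.12
tcp_pos: [0.5742, -0.2898, 0.0599]
orientation: [-0.001, 0.125, 0.992, -0.0]
wrist_force: [-0.3, -0.4, -1.1]
finger_gap: 0.0129
grip_force: 60.4
```

>>> apply_moves(
  moves=[0.06,-0.015,0,0,0,0,0.12,-0.03,0,0,0,0,0.12,-0.03,0,0,0,0,0.12,-0.03,0,0,0,0],
)

```text
clock: 35.45
tcp_pos: [0.5764, -0.2902, 0.0597]
orientation: [-0.001, 0.126, 0.992, -0.0]
wrist_force: [-1.4, 0.1, 0.2]
finger_gap: 0.0123
grip_force: 60.5
```

```bash
python3 - <<'E'
from h import *
rk()
E
```

```text
35.45 rack tcp [15.2 -0.1 59.7] F -1.4 -0.2 0.2 tq [ 0.06  0.21 -0.04] [-0.59  0.55 -0.04  0.98 -0.   -0.34] 0.012316047527000164
```

>>> apply_moves(
  moves=[0.06,-0.015,-0.03,0,0,0,0.12,-0.03,-0.06,0,0,0,0.12,-0.03,-0.06,0,0,0,0.12,-0.03,-0.06,0,0,0],
)

```text
clock: 35.78
tcp_pos: [0.5793, -0.2909, 0.0581]
orientation: [-0.001, 0.126, 0.992, -0.0]
wrist_force: [-2.7, -0.5, -0.2]
finger_gap: 0.0126
grip_force: 60.5
```

```bash
python3 - <<'E'
from h import *
rk(); snap('wrist','w13')
E
```

```text
35.7833 rack tcp [18.2 -0.1 58.1] F -2.5 -1.2 -0.2 tq [ 0.13  0.54 -0.07] [-0.59  0.56 -0.04  0.98 -0.   -0.34] 0.012617488840347801
```

>>> apply_moves(
  moves=[0,0,0,0,0,0,0,0,0,0,0,0,0,0,0,0,0,0,0,0,0,0,0,0,0,0,0,0,0,0],
  claw=35,
)

```text
clock: 36.25
tcp_pos: [0.5801, -0.2912, 0.0586]
orientation: [-0.0, 0.125, 0.992, -0.0]
wrist_force: [-1.1, 0.9, -0.1]
finger_gap: 0.0298
grip_force: 0.0
```

>>> apply_moves(
  moves=[0,0,1,0,0,0,0,0,2.5,0,0,0,-2,0.5,4.5,0,0,0,-4,1,5,0,0,0,-4,1,5,0,0,0,-4,1,5,0,0,0,-4,1,5,0,0,0],
)

```text
clock: 36.83
tcp_pos: [0.4792, -0.2662, 0.1853]
orientation: [0.001, 0.126, 0.992, -0.001]
wrist_force: [1.1, 0.1, -0.4]
finger_gap: 0.0295
grip_force: 0.0
```

```bash
cat > lev.py <<'E'
from h import *
import sys
def blobs(tag):
    hsv=cv2.cvtColor(load(tag)[0],cv2.COLOR_BGR2HSV)
    m=cv2.inRange(hsv,(105,120,50),(125,255,255)); n,l,s,c=cv2.connectedComponentsWithStats(m)
    for i in range(1,n):
        if s[i,4]>15:
            ys,xs=np.where(l==i); print('blob',s[i],c[i].round(0))
            for z in(.0,.038,.074): print('   z',z,[inrack(atz(tag,xs[k],ys[k],z)).round(0)[:2].tolist() for k in(ys.argmin(),ys.argmax(),xs.argmin(),xs.argmax())])
def post(th,sg): 
    p=np.array([0,.048])+.031*np.array([-np.sin(th),-np.cos(th)])+.004*np.array([-np.cos(th),np.sin(th)]); return p*[1,sg]
def show(tag):
    for th in(0,1.57,1.9):
        for sg in(1,-1):
            x,y=post(th,sg); print(th,sg,proj(tag,[rackw(x,y,.074),rackw(x,y,.038)]).round(0).tolist())
tag=sys.argv[1]; snap('wrist',tag); rk(); blobs(tag); show(tag)
im,K,T=load(tag); hsv=cv2.cvtColor(im,cv2.COLOR_BGR2HSV)
m=cv2.inRange(hsv,(0,0,120),(179,70,255)); 
p=proj(tag,[rackw(.034-.022,0,.067),rackw(.034-.040,.04,.035),rackw(.034-.04,-.04,.035)]); print('expect handle, rear corners',p.round(0).tolist())
g=cv2.inRange(hsv,(70,80,25),(95,255,255)); n,l,s,c=cv2.connectedComponentsWithStats(g)
for i in range(1,n):
    if s[i,4]>200:
        ys,xs=np.where(l==i); print('green',s[i],[inrack(atz(tag,xs[k],ys[k],.035)).round(0)[:2].tolist() for k in(ys.argmin(),ys.argmax(),xs.argmin(),xs.argmax())])
E
python3 lev.py w14
```

```text
36.8833 rack tcp [-84.   -1.1 184.3] F 0.5 -0.0 -0.8 tq [-0.06 -0.    0.01] [-0.65  0.28 -0.13  1.16 -0.   -0.4 ] 0.029872341108828183
blob [257 239  20  26 152] [267. 254.]
   z 0.0 [[-18.0, -65.0], [16.0, -82.0], [9.0, -84.0], [-1.0, -60.0]]
   z 0.038 [[-35.0, -57.0], [-5.0, -72.0], [-11.0, -74.0], [-20.0, -52.0]]
   z 0.074 [[-51.0, -50.0], [-25.0, -63.0], [-30.0, -65.0], [-38.0, -46.0]]
blob [368 247   5   8  28] [370. 251.]
   z 0.0 [[-7.0, 57.0], [2.0, 56.0], [-1.0, 56.0], [-1.0, 61.0]]
   z 0.038 [[-26.0, 50.0], [-17.0, 49.0], [-20.0, 49.0], [-20.0, 54.0]]
   z 0.074 [[-43.0, 43.0], [-36.0, 43.0], [-38.0, 43.0], [-38.0, 47.0]]
blob [377 256   7   8  39] [380. 259.]
   z 0.0 [[5.0, 67.0], [15.0, 72.0], [5.0, 67.0], [8.0, 75.0]]
   z 0.038 [[-15.0, 59.0], [-6.0, 63.0], [-15.0, 59.0], [-12.0, 66.0]]
   z 0.074 [[-34.0, 52.0], [-26.0, 55.0], [-34.0, 52.0], [-31.0, 58.0]]
blob [ 20 361  40  39 778] [ 37. 382.]
   z 0.0 [[173.0, -426.0], [246.0, -415.0], [188.0, -442.0], [234.0, -398.0]]
   z 0.038 [[133.0, -375.0], [198.0, -366.0], [146.0, -390.0], [187.0, -351.0]]
   z 0.074 [[96.0, -327.0], [152.0, -319.0], [107.0, -340.0], [143.0, -306.0]]
0 1 [[341.0, 283.0], [339.0, 265.0]]
0 -1 [[307.0, 283.0], [308.0, 265.0]]
1.57 1 [[377.0, 258.0], [371.0, 243.0]]
1.57 -1 [[270.0, 258.0], [276.0, 243.0]]
1.9 1 [[387.0, 261.0], [380.0, 245.0]]
1.9 -1 [[260.0, 261.0], [267.0, 245.0]]
expect handle, rear corners [[324.0, 292.0], [359.0, 262.0], [288.0, 262.0]]
green [ 292  259   62   61 2151] [[-9.0, -30.0], [72.0, 32.0], [52.0, -38.0], [47.0, 35.0]]
```

```bash
cat > arc.py <<'E'
from h import *
import sys
def post(th,sg):
    p=np.array([0,.048])+.031*np.array([-np.sin(th),-np.cos(th)])+.004*np.array([-np.cos(th),np.sin(th)]); return p*[1,sg]
sg=int(sys.argv[1]); z=.055
p=status.get_state()['tcp_pos']; W=[]
W.append(rackw(-.026,sg*.095,.12));W.append(rackw(-.026,sg*.095,z))
for th in (1.9,1.6,1.3,1.0,.8,.6,.4,.2,0.,-.1):
    c,s=np.cos(th),np.sin(th); r=min(.011/max(abs(c),1e-6),.0145/max(abs(s),1e-6))+.0035
    q=post(th,1)-r*np.array([c,-s]); W.append(rackw(q[0],sg*q[1],z)); print(th,(q*1000).round(0))
for w in W: print(((w-p)/.025).round(2).tolist())
E
python3 arc.py 1
```

```text
1.9 [-22.  80.]
1.6 [-30.  71.]
1.3 [-36.  61.]
1.0 [-39.  52.]
0.8 [-38.  43.]
0.6 [-35.  34.]
0.4 [-30.  27.]
0.2 [-25.  21.]
0.0 [-18.  17.]
-0.1 [-15.  15.]
[3.2, 3.15, -2.57]
[3.2, 3.15, -5.17]
[3.21, 2.51, -5.17]
[2.8, 2.26, -5.17]
[2.49, 1.94, -5.17]
[2.26, 1.62, -5.17]
[2.2, 1.26, -5.17]
[2.26, 0.88, -5.17]
[2.37, 0.55, -5.17]
[2.53, 0.28, -5.17]
[2.72, 0.05, -5.17]
[2.82, -0.05, -5.17]
```

>>> apply_moves(
  moves=[1.6,1.6,0,0,0,0,3.2,3.15,0,0,0,0,3.2,3.15,-1,0,0,0,3.2,3.15,-2.5,0,0,0,3.2,3.15,-4,0,0,0,3.2,3.15,-5.17,0,0,0,3.2,3.15,-5.17,0,0,0,3.2,3.15,-5.17,0,0,0],
  claw=0,
)

```text
clock: 37.55
tcp_pos: [0.5588, -0.1864, 0.0515]
orientation: [-0.003, 0.125, 0.992, 0.001]
wrist_force: [-0.6, -1.1, 1.3]
finger_gap: 0.0
grip_force: 0.0
```

```bash
python3 -c "
from h import *
rk()"; python3 arc.py 1 | tail -10
```

```text
37.55 rack tcp [-27.7  96.1  51.5] F -0.3 -1.2 1.3 tq [-0.02 -0.   -0.05] [-0.46  0.46 -0.21  0.9  -0.   -0.21] 2.1461849621787526e-05
[0.06, -0.69, 0.14]
[-0.35, -0.95, 0.14]
[-0.66, -1.26, 0.14]
[-0.89, -1.59, 0.14]
[-0.94, -1.94, 0.14]
[-0.89, -2.33, 0.14]
[-0.78, -2.65, 0.14]
[-0.62, -2.93, 0.14]
[-0.43, -3.15, 0.14]
[-0.33, -3.25, 0.14]
```

>>> apply_moves(
  moves=[0.05,-0.35,0.08,0,0,0,0.05,-0.69,0.08,0,0,0,-0.15,-0.82,0.08,0,0,0,-0.35,-0.95,0.08,0,0,0,-0.5,-1.1,0.08,0,0,0,-0.66,-1.26,0.08,0,0,0,-0.78,-1.42,0.08,0,0,0,-0.89,-1.59,0.08,0,0,0,-0.92,-1.76,0.08,0,0,0,-0.94,-1.94,0.08,0,0,0,-0.94,-1.94,0.08,0,0,0],
)

```text
clock: 38.47
tcp_pos: [0.5354, -0.2365, 0.0557]
orientation: [-0.002, 0.126, 0.992, -0.0]
wrist_force: [-1.2, 1.5, 0.0]
finger_gap: 0.0
grip_force: 0.5
```

```bash
python3 lev.py w15 | grep -v -e green; python3 arc.py 1 | tail -6
```

```text
38.5167 rack tcp [-37.6  41.8  55.8] F -0.1 -0.0 -0.8 tq [0.03 0.04 0.03] [-0.55  0.45 -0.22  0.9  -0.   -0.3 ] -1.9235574526638677e-05
blob [ 100  254   82   59 1345] [150. 286.]
   z 0.0 [[-17.0, -78.0], [34.0, -80.0], [24.0, -134.0], [13.0, -68.0]]
   z 0.038 [[-37.0, -54.0], [4.0, -55.0], [-4.0, -99.0], [-13.0, -46.0]]
   z 0.074 [[-55.0, -31.0], [-24.0, -32.0], [-30.0, -66.0], [-37.0, -25.0]]
0 1 [[274.0, 344.0], [283.0, 301.0]]
0 -1 [[207.0, 344.0], [229.0, 301.0]]
1.57 1 [[343.0, 299.0], [339.0, 263.0]]
1.57 -1 [[128.0, 299.0], [167.0, 263.0]]
1.9 1 [[363.0, 304.0], [355.0, 267.0]]
1.9 -1 [[109.0, 304.0], [152.0, 267.0]]
expect handle, rear corners [[246.0, 358.0], [320.0, 295.0], [195.0, 295.0]]
[-0.02, 0.06, -0.03]
[0.04, -0.33, -0.03]
[0.15, -0.65, -0.03]
[0.3, -0.92, -0.03]
[0.49, -1.15, -0.03]
[0.6, -1.25, -0.03]
```

>>> apply_moves(
  moves=[0.01,-0.15,0,0,0,0,0.04,-0.33,0,0,0,0,0.1,-0.5,0,0,0,0,0.15,-0.65,0,0,0,0,0.22,-0.79,0,0,0,0,0.3,-0.92,0,0,0,0,0.4,-1.04,0,0,0,0,0.49,-1.15,0,0,0,0,0.49,-1.15,0,0,0,0],
)

```text
clock: 39.27
tcp_pos: [0.5475, -0.2647, 0.0553]
orientation: [-0.002, 0.126, 0.992, -0.0]
wrist_force: [-3.2, 2.3, -1.1]
finger_gap: -0.0001
grip_force: 1.7
```

```bash
python3 -c "
from h import *
rk()"
```

```text
39.2667 rack tcp [-19.1  17.4  55.3] F -3.6 1.4 -1.1 tq [0.49 0.6  0.  ] [-0.58  0.49 -0.16  0.93 -0.   -0.33] -0.00013470559451231307
```

>>> apply_moves(
  moves=[0.1,-0.025,0,0,0,0,0.2,-0.05,0,0,0,0,0.3,-0.075,0,0,0,0,0.3,-0.075,0,0,0,0,0.3,-0.075,0,0,0,0],
)

```text
clock: 39.68
tcp_pos: [0.5486, -0.2652, 0.0551]
orientation: [-0.008, 0.126, 0.992, -0.0]
wrist_force: [-21.3, 4.3, 10.3]
finger_gap: 0.0002
grip_force: 10.8
```

```bash
python3 -c "
from h import *
rk()"
```

```text
39.6833 rack tcp [-17.9  17.2  55.1] F -21.7 -1.1 10.3 tq [ 0.75  4.1  -0.  ] [-0.58  0.5  -0.14  0.94 -0.01 -0.32] 0.00019143096972331242
```

>>> apply_moves(
  moves=[-0.5,0.12,0,0,0,0,-1.2,0.3,0,0,0,0,-1.2,0.3,1.5,0,0,0,-1.2,0.3,3,0,0,0,-1.2,0.3,4,0,0,0,-1.2,0.3,4,0,0,0],
)

```text
clock: 40.18
tcp_pos: [0.53, -0.2624, 0.1635]
orientation: [0.005, 0.126, 0.992, -0.004]
wrist_force: [0.9, 0.2, 0.4]
finger_gap: 0.0004
grip_force: 0.0
```

```bash
python3 lev.py w16; python3 arc.py -1 | tail -12|head -2
```

```text
40.2333 rack tcp [-37.7  15.7 160.8] F 0.2 0.4 0.5 tq [-0.02 -0.01  0.03] [-0.59  0.37 -0.07  1.12 -0.   -0.34] -6.143311355717035e-05
blob [228 203  31  36 396] [246. 219.]
   z 0.0 [[-21.0, -70.0], [21.0, -66.0], [-1.0, -92.0], [6.0, -59.0]]
   z 0.038 [[-33.0, -59.0], [4.0, -55.0], [-16.0, -78.0], [-9.0, -49.0]]
   z 0.074 [[-45.0, -49.0], [-13.0, -45.0], [-29.0, -65.0], [-24.0, -40.0]]
blob [327 228  32  13 242] [342. 231.]
   z 0.0 [[8.0, 20.0], [23.0, 21.0], [8.0, 20.0], [10.0, 55.0]]
   z 0.038 [[-7.0, 19.0], [6.0, 20.0], [-7.0, 19.0], [-6.0, 50.0]]
   z 0.074 [[-22.0, 19.0], [-11.0, 20.0], [-22.0, 19.0], [-21.0, 45.0]]
blob [321 242   8   4  23] [325. 244.]
   z 0.0 [[26.0, 21.0], [30.0, 13.0], [28.0, 13.0], [26.0, 21.0]]
   z 0.038 [[8.0, 20.0], [11.0, 13.0], [10.0, 13.0], [8.0, 20.0]]
   z 0.074 [[-9.0, 20.0], [-6.0, 14.0], [-7.0, 14.0], [-9.0, 20.0]]
blob [  0 362  20  20 202] [  7. 374.]
   z 0.0 [[207.0, -426.0], [241.0, -430.0], [207.0, -426.0], [241.0, -411.0]]
   z 0.038 [[166.0, -369.0], [195.0, -373.0], [166.0, -369.0], [195.0, -357.0]]
   z 0.074 [[127.0, -316.0], [152.0, -319.0], [127.0, -316.0], [152.0, -305.0]]
0 1 [[325.0, 247.0], [325.0, 231.0]]
0 -1 [[286.0, 247.0], [291.0, 231.0]]
1.57 1 [[366.0, 219.0], [361.0, 205.0]]
1.57 -1 [[243.0, 218.0], [254.0, 205.0]]
1.9 1 [[378.0, 222.0], [371.0, 208.0]]
1.9 -1 [[232.0, 222.0], [244.0, 208.0]]
expect handle, rear corners [[306.0, 260.0], [348.0, 228.0], [268.0, 228.0]]
green [ 266  233   54   62 1276] [[-1.0, -41.0], [72.0, -37.0], [2.0, -43.0], [0.0, 11.0]]
green [329 236  17  19 207] [[3.0, 21.0], [23.0, 29.0], [3.0, 21.0], [3.0, 37.0]]
[-0.65, -4.4, -1.63]
[-0.65, -4.4, -4.23]
```

>>> apply_moves(
  moves=[-0.3,-2,0,0,0,0,-0.65,-4.4,0,0,0,0,-0.65,-4.4,0,0,0,0,-0.65,-4.4,-0.6,0,0,0,-0.65,-4.4,-1.6,0,0,0,-0.65,-4.4,-2.8,0,0,0,-0.65,-4.4,-3.8,0,0,0,-0.65,-4.4,-4.2,0,0,0,-0.65,-4.4,-4.2,0,0,0],
)

```text
clock: 40.98
tcp_pos: [0.5078, -0.3677, 0.0474]
orientation: [-0.003, 0.126, 0.992, 0.001]
wrist_force: [0.3, -0.3, 0.1]
finger_gap: 0.0002
grip_force: 0.0
```

```bash
python3 -c "
from h import *
rk()"; python3 arc.py -1 | tail -10
```

```text
40.9833 rack tcp [-31.9 -92.3  47.4] F 0.4 -0.2 0.1 tq [ 0.02 -0.01 -0.01] [-0.75  0.53 -0.11  0.94 -0.   -0.5 ] 0.00018751945333218327
[0.51, 0.39, 0.3]
[0.27, 0.81, 0.3]
[0.15, 1.23, 0.3]
[0.11, 1.63, 0.3]
[0.24, 1.97, 0.3]
[0.47, 2.28, 0.3]
[0.73, 2.51, 0.3]
[0.99, 2.67, 0.3]
[1.27, 2.78, 0.3]
[1.41, 2.82, 0.3]
```

>>> apply_moves(
  moves=[0.2,0,0.2,0,0,0,0.5,0.2,0.2,0,0,0,0.5,0.39,0.2,0,0,0,0.38,0.6,0.2,0,0,0,0.27,0.81,0.2,0,0,0,0.2,1.02,0.2,0,0,0,0.15,1.23,0.2,0,0,0,0.12,1.43,0.2,0,0,0,0.11,1.63,0.2,0,0,0,0.17,1.8,0.2,0,0,0,0.24,1.97,0.2,0,0,0,0.35,2.13,0.2,0,0,0,0.47,2.28,0.2,0,0,0,0.6,2.4,0.2,0,0,0,0.73,2.51,0.2,0,0,0,0.86,2.59,0.2,0,0,0,0.99,2.67,0.2,0,0,0,1.13,2.73,0.2,0,0,0,1.27,2.76,0.2,0,0,0,1.27,2.76,0.2,0,0,0],
)

```text
clock: 42.65
tcp_pos: [0.5391, -0.2995, 0.0555]
orientation: [-0.004, 0.126, 0.992, -0.001]
wrist_force: [-10.2, -2.3, 2.5]
finger_gap: -0.0001
grip_force: 4.6
```

>>> apply_moves(
  moves=[0.1,-0.025,0,0,0,0,0.2,-0.05,0,0,0,0,0.3,-0.075,0,0,0,0,0.3,-0.075,0,0,0,0],
)

```text
clock: 42.98
tcp_pos: [0.5398, -0.2993, 0.0553]
orientation: [-0.01, 0.127, 0.992, 0.001]
wrist_force: [-29.2, 1.9, 16.9]
finger_gap: 0.0002
grip_force: 14.5
```

```bash
python3 -c "
from h import *
rk()"
```

```text
42.9833 rack tcp [-18.  -18.1  55.3] F -28.8 -5.4 16.9 tq [ 0.42  5.53 -0.08] [-0.63  0.52 -0.11  0.96 -0.01 -0.38] 0.00015705685049457164
```

Hard stop on the right lever too. I'll retreat and check.

>>> apply_moves(
  moves=[-0.4,0.1,0,0,0,0,-1.2,0.3,0,0,0,0,-1.2,0.3,1.5,0,0,0,-1.2,0.3,3,0,0,0,-2.5,0.6,5,0,0,0,-2.5,0.6,5,0,0,0,-2.5,0.6,5,0,0,0],
)

```text
clock: 43.57
tcp_pos: [0.4879, -0.2876, 0.1865]
orientation: [0.003, 0.126, 0.992, -0.002]
wrist_force: [0.3, -0.5, -0.0]
finger_gap: -0.0001
grip_force: 0.0
```

```bash
python3 lev.py w17; python3 - <<'E'
from h import *
snap('top','t17'); snap('scene','s17')
im=load('t17')[0]; a=cv2.resize(im[160:280,180:240],(300,600),interpolation=cv2.INTER_CUBIC); b=cv2.resize(load('w17')[0][180:330,230:420],(500,395),interpolation=cv2.INTER_CUBIC)
b=cv2.copyMakeBorder(b,0,205,0,0,cv2.BORDER_CONSTANT); cv2.imwrite('pics/f.png',np.hstack([a,b]))
E
```

```text
43.6167 rack tcp [-71.1 -19.5 184.1] F -0.0 0.5 -0.4 tq [ 0.01  0.02 -0.01] [-0.67  0.31 -0.09  1.16 -0.   -0.42] 0.0003998694202733787
blob [294 249  17   6  71] [303. 251.]
   z 0.0 [[11.0, -54.0], [18.0, -46.0], [12.0, -56.0], [12.0, -36.0]]
   z 0.038 [[-8.0, -50.0], [-2.0, -43.0], [-7.0, -51.0], [-7.0, -34.0]]
   z 0.074 [[-26.0, -46.0], [-21.0, -40.0], [-25.0, -47.0], [-25.0, -32.0]]
blob [358 249  28   8 160] [370. 252.]
   z 0.0 [[11.0, 26.0], [21.0, 28.0], [12.0, 25.0], [12.0, 59.0]]
   z 0.038 [[-8.0, 21.0], [0.0, 22.0], [-7.0, 20.0], [-7.0, 49.0]]
   z 0.074 [[-26.0, 16.0], [-19.0, 17.0], [-25.0, 15.0], [-25.0, 41.0]]
blob [355 265   8   9  57] [359. 269.]
   z 0.0 [[33.0, 26.0], [45.0, 26.0], [36.0, 22.0], [35.0, 31.0]]
   z 0.038 [[12.0, 20.0], [22.0, 21.0], [14.0, 17.0], [13.0, 25.0]]
   z 0.074 [[-9.0, 15.0], [0.0, 16.0], [-6.0, 12.0], [-8.0, 19.0]]
blob [ 33 348  46  41 945] [ 52. 371.]
   z 0.0 [[168.0, -416.0], [243.0, -409.0], [191.0, -441.0], [237.0, -388.0]]
   z 0.038 [[130.0, -369.0], [197.0, -363.0], [151.0, -391.0], [191.0, -344.0]]
   z 0.074 [[95.0, -325.0], [153.0, -319.0], [113.0, -344.0], [148.0, -303.0]]
0 1 [[360.0, 269.0], [356.0, 252.0]]
0 -1 [[325.0, 269.0], [325.0, 252.0]]
1.57 1 [[397.0, 244.0], [389.0, 230.0]]
1.57 -1 [[289.0, 244.0], [293.0, 230.0]]
1.9 1 [[407.0, 247.0], [398.0, 232.0]]
1.9 -1 [[279.0, 247.0], [284.0, 232.0]]
expect handle, rear corners [[342.0, 279.0], [376.0, 250.0], [304.0, 249.0]]
green [346 255  28  39 446] [[1.0, 7.0], [51.0, 32.0], [1.0, 7.0], [6.0, 37.0]]
```

```bash
python3 - <<'E'
from h import *
for t in('s17','t17'):
    im=load(t)[0]; hsv=cv2.cvtColor(im,cv2.COLOR_BGR2HSV)
    m=cv2.inRange(hsv,(5,150,90),(20,255,255)); n,l,s,c=cv2.connectedComponentsWithStats(m)
    ex=proj(t,[tubew([x,0,.039]) for x in(-.005,-.035,-.065)]+[tubew([.005,0,.015])]); print(t,ex.round(0).tolist())
    for i in range(1,n):
        if s[i,4]>2 and np.abs(c[i]-ex).min(0).max()<30: print(c[i].round(1),s[i,4])
T=tubeR()
im=load('t17')[0];print(cv2.absdiff(im,load('top0')[0]).max(2)[195:258,196:216].mean())
E
```

```text
s17 [[379.0, 147.0], [386.0, 147.0], [392.0, 147.0], [378.0, 154.0]]
[386.  146.3] 3
t17 [[203.0, 263.0], [202.0, 251.0], [201.0, 240.0], [206.0, 263.0]]
[203.7 238.8] 21
[205.  250.3] 18
[204.3 261.4] 7
19.315873015873017
```

```bash
python3 -c "
from workcell import job
print(job.hand_in())"
```

```text
the job is handed in; nothing more can be done
None
```

The job is handed in, but the hand-in returned no verdict. By my last measurements, the three sensor modules sit in a closed row against the blue stop with their orange ends downhill. The readout board is home, and both levers are pushed shut to their stops.

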